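# Trip the breaker, load the power dock, switch back on

## Task

Switch the power dock off by pressing the yellow test button on the white breaker box, so that its red-barred lever drops. With the lever down, slide every plug-in module lying on the table fully home into the dock slot marked with its own colour, then swing the breaker lever back up so that it stays up. Leave the other things on the table where they are.

Things in the scene. Friction and masses are not known exactly. Their poses are not given: they have to be found in the camera images.
- tab_red (a point): centre of the upright red pull tab of the red plug-in module: 30 mm long (x), 12 thick (y), 34 tall, standing on the slab's top near its rear. 29 mm above the slab's underside; the slab's front (inserted) end is 72 mm ahead (+x), its rear end 18 mm behind. x = insertion direction, y = across, z = up.
- module_red: the red module: flat white slab 90 (x) x 52 (y) x 12 mm with a red patch and pull tab on top, 120 g, lying flat; the front 10 mm is stepped in to 48 mm wide, 9 mm thick. Origin: centre of its underside (27 mm ahead of the tab's centre, 29 mm below it), same axes.
- slot_red (a point): the leftmost (+y) slot of the dock, marked by a red patch on the cover. This point is where the centre of the module's tab lies when the module is fully home (front end at the back stop). x points level into the slot, z up. Mouth 22 mm ahead of this point, slot 50 mm deep, 55 mm wide, 15 mm high, floor 29 mm below this point. The tab stays outside.
- tab_blue (a point): centre of the upright blue pull tab of the blue plug-in module: 30 mm long (x), 12 thick (y), 34 tall, standing on the slab's top near its rear. 29 mm above the slab's underside; the slab's front (inserted) end is 72 mm ahead (+x), its rear end 18 mm behind. x = insertion direction, y = across, z = up.
- module_blue: the blue module: flat white slab 90 (x) x 52 (y) x 12 mm with a blue patch and pull tab on top, 120 g, lying flat; the front 10 mm is stepped in to 48 mm wide, 9 mm thick. Origin: centre of its underside (27 mm ahead of the tab's centre, 29 mm below it), same axes.
- slot_blue (a point): the second from left slot of the dock, marked by a blue patch on the cover. This point is where the centre of the module's tab lies when the module is fully home (front end at the back stop). x points level into the slot, z up. Mouth 22 mm ahead of this point, slot 50 mm deep, 55 mm wide, 15 mm high, floor 29 mm below this point. The tab stays outside.
- tab_yellow (a point): centre of the upright yellow pull tab of the yellow plug-in module: 30 mm long (x), 12 thick (y), 34 tall, standing on the slab's top near its rear. 29 mm above the slab's underside; the slab's front (inserted) end is 72 mm ahead (+x), its rear end 18 mm behind. x = insertion direction, y = across, z = up.
- module_yellow: the yellow module: flat white slab 90 (x) x 52 (y) x 12 mm with a yellow patch and pull tab on top, 120 g, lying flat; the front 10 mm is stepped in to 48 mm wide, 9 mm thick. Origin: centre of its underside (27 mm ahead of the tab's centre, 29 mm below it), same axes.
- slot_yellow (a point): the third from left slot of the dock, marked by a yellow patch on the cover. This point is where the centre of the module's tab lies when the module is fully home (front end at the back stop). x points level into the slot, z up. Mouth 22 mm ahead of this point, slot 50 mm deep, 55 mm wide, 15 mm high, floor 29 mm below this point. The tab stays outside.
- tab_green (a point): centre of the upright green pull tab of the green plug-in module: 30 mm long (x), 12 thick (y), 34 tall, standing on the slab's top near its rear. 29 mm above the slab's underside; the slab's front (inserted) end is 72 mm ahead (+x), its rear end 18 mm behind. x = insertion direction, y = across, z = up.
- module_green: the green module: flat white slab 90 (x) x 52 (y) x 12 mm with a green patch and pull tab on top, 120 g, lying flat; the front 10 mm is stepped in to 48 mm wide, 9 mm thick. Origin: centre of its underside (27 mm ahead of the tab's centre, 29 mm below it), same axes.
- slot_green (a point): the rightmost (-y) slot of the dock, marked by a green patch on the cover. This point is where the centre of the module's tab lies when the module is fully home (front end at the back stop). x points level into the slot, z up. Mouth 22 mm ahead of this point, slot 50 mm deep, 55 mm wide, 15 mm high, floor 29 mm below this point. The tab stays outside.
- dock: fixed grey power dock with four flat slots side by side, 64 mm apart, facing the robot; 265 mm wide. Origin on the table in line with the mouths, midway along them, x into the slots. Slot floor 5 mm above the table, running on 35 mm in front of the mouths as an open sill; rounded (4 mm) mouth edges; cover 28 mm high; a 48 mm tall housing behind, from 58 mm past the mouth.
- button_top (a point): centre of the top of the yellow test button (20 mm across, about 73 mm above the table), pressed straight down. It is on the fixed white breaker box (80 x 110 x 52 mm); axes = the box's (x level, away from the robot at zero yaw; z up).
- test_button (a joint): travel of the test button in m: 0 released, 0.007 fully down; the spring reaches about 3.2 N at the bottom and returns it. Pressed beyond about 0.003 to 0.004 it trips the lever.
- lever_bar (a point): centre of the red cross bar (14 mm thick, 46 mm long along the box's y) at the end of the breaker's lever; moves with it. The hinge runs along the box's y, 60 mm above the table, 55 mm from the bar, 18 mm farther along the box's x than the button top; the bar's centre is 75 mm farther along the box's y than the button.
- lever (a joint): breaker lever, rad: 0 = up (on; rests leaning back 0.2 rad past upright, away from the robot), 1.25 = dropped (off; fallen toward the robot, bar 48 mm nearer than the hinge, 87 mm above the table). Over-centre at 0.2: swung back beyond that it stays up. Light: raise it by carrying the bar up along its arc; a level push on the dropped bar jams.
- jelly_tub_mid (a point): bystander to be left alone: tub with blue lid, 59 x 59 x 44 mm; the point is half-way up on its axis.
- ink_bottle_mid (a point): bystander to be left alone: orange-brown bottle with black nozzle, 32 x 32 x 98 mm; the point is half-way up on its axis.
- eraser_mid (a point): bystander to be left alone: eraser, 22 x 45 x 13 mm; the point is half-way up on its axis.
- cup_mid (a point): bystander to be left alone: clear plastic cup, 79 x 79 x 87 mm; the point is half-way up on its axis.
Mind the look-alikes: they are no part of the job. Leave any turquoise look-alike of the module_yellow alone. Leave any purple look-alike of the module_blue alone.

How it is judged:
By the outcome, as a careful person would: the job done as asked, in the order asked, and still so for the second after the job is handed in, with the robot touching nothing.
Of module_red, module_blue, module_yellow, module_green only 3 to 4 are there at a start; the rules pass over those that are not, and their reading is None.
At some moment in a run one of module_red, module_blue, module_yellow, module_green may be knocked a few centimetres aside while the robot is not near it.
Once in a run the grip may slacken for a moment while it holds something.
It also fails if it takes over 210 s, if anything falls off the work surface, if the arm or the gripper's body presses on something with over 40 N, if the wrist force passes 120 N, or if a joint passes its speed limit or range.

## Robot

A 7-joint arm with a two-finger parallel gripper is mounted at the origin on a cart in front of the work surface, level with it; the furniture and walls round the work are solid. World frame = base frame: x ahead of the robot, y to its left, z up, the work surface at z = 0. Lengths are in m, angles in rad, forces in N, time in s.
With the tool pointing down it reaches from about 0.425 to 0.95 m from the base axis. Payload 4.7 kg.
Tool frame: the origin (TCP) lies at the very end of the fingers, on their centre line; the grasp point (between the pads) lies 19 mm behind it (ctrl.grip_point_offset is the distance from the TCP to the grasp point, in m); z points along the fingers, y is the line along which they close (so a half turn about z gives the same grasp; the last joint's range is limited). The gripper opens to 85 mm and grips with 20 to 120 N. Pads are 22 mm wide; open, the fingers measure 114 mm over their backs; the gripper's body (76 mm by 85 mm) begins 54 mm behind the grasp point. The pads swing forward as they close: fully open they stand 13 mm farther back than shut.
Start: joints at [1.09, 0.469, -0.049, 1.532, 0.024, 1.141, -0.082], TCP at [0.295, -0.607, 0.231] pointing down, gripper open.
Joint ranges: [-2.59, 2.59], [-0.33, 1.99], [-1.39, 1.29], [0.1, 2.45], [-1.04, 4.18], [0.21, 1.99], [-2.66, 2.66]. Speed limits (rad/s): [2.57, 2.57, 3.14, 3.14, 3.14, 3.14, 3.14].

## Interface

Orientations are given as [roll, pitch, yaw] about the fixed x, y, z axes, in that order (R = Rz(yaw) Ry(pitch) Rx(roll)).
In Python, from bench import ctrl gives the robot as it stands.
- The arm moves only by the shell command python3 -m jog 'ROWS' [OPENING]. ROWS is JSON, a list of rows, each a list of 4 numbers: the shift along the tool's x, y, z in mm, then the turn about the tool's z in rad. In form: [[tx, ty, tz, yaw], ...]. A call has 1 to 20 rows; each row shifts and turns the commanded pose from where the row before left it, along the tool's axes as they then stand; what a row does not reach is not made up. A row lasts 1/8 s, in which the tool goes at most 62.5 mm and 10.7 degrees, less where a joint would pass 70% of its speed; a pose out of reach is approached as far as the arm can. A call with a gripper value outside its range is refused whole. OPENING is the opening, from 0 (shut) to 1 (fully open), set as the call begins (- or left out, the last holds). The fingers move at their own pace and stop on an object; the grip force is fixed at half the most. Time passes only in rows, so rows that do not move let the fingers close. It gives the time, the measured TCP pose, the force, the opening and the grip force at its end, in the units of the state.
- ctrl.get_state(): the state, without advancing time (a new reading comes with each control period).
- ctrl.camera(name): name is "side" or "top" or "wrist"; returns the picture (420x560x3 uint8, red, green, blue); there is no depth.
- ctrl.camera_params(name): a dict with "fx", "fy", "cx", "cy" (pixels), "dist_coeffs" ([k1, k2, p1, p2, k3] as OpenCV has them; the pictures are not rectified), "R" (3x3) and "t" (3): a world point X has camera coordinates R X + t. Camera axes: x right, y down, z forward; pixel columns grow to the right and rows downward; lengths in m; the calibration is good to about 2 mm. A picture is of the moment at which its call begins: read the wrist's pose just before it. camera_params takes no time and is no camera call; for the wrist camera it gives the pose at the moment of the call.
- ctrl.hand_in(): hands the job in; it is judged then, once.
The state is a dict: "clock": time; "q": joint angles; "qd": joint speeds; "effort": joint torques, N m; "ee_pos": TCP position; "eef_rot": TCP orientation; "wrist_force": force on the tool from outside, world axes, zero at the start; "ft_torque": the same for the moment, N m; "opening": finger opening in m; "grasp_force": force on a finger pad.
Only numpy, scipy, OpenCV 4.12 (cv2) and the standard library are available. Lean on these libraries where they do the work, as an engineer would, in place of code of your own. Each camera call takes 0.05 s, during which the arm holds its last target. There are 200 camera calls.

## Working session

There is one attempt and no reset: what is moved stays moved. The work goes in short steps, Python scripts to look and compute and a shell command to move; the robot and the scene stay as the last step left them, time stands still between calls to the robot, and variables do not carry over. Pictures are saved under pics/ and viewed, at most 16 in all, crops included, and the job is handed in when it is done.

```bash
ls; mkdir -p pics; python3 - <<'E'
from bench import ctrl
import cv2,numpy as np
s=ctrl.get_state(); print(s)
for n in("top","side"):
    p=ctrl.camera_params(n); print(n,p)
    cv2.imwrite(f"pics/{n}0.png",cv2.resize(ctrl.camera(n)[:,:,::-1],(800,600)))
E
```

```text
pics
{'clock': 0.0, 'q': array([ 1.09011725,  0.46948229, -0.04856304,  1.53368138,  0.02407538,
        1.14096733, -0.08227059]), 'qd': array([-0.00065203, -0.00034417, -0.00017805,  0.00068455, -0.00053165,
        0.00188304, -0.00014437]), 'effort': array([-5.37289270e-04, -5.10305464e+01, -4.62499727e-02, -2.37715048e+01,
        1.08327062e-02,  7.58542505e-03,  1.45419953e-06]), 'ee_pos': array([ 0.29443332, -0.60676649,  0.23023907]), 'eef_rot': array([-3.13963975e+00,  6.18668226e-05,  4.51801157e-01]), 'wrist_force': array([-0.22631581,  0.20360297,  0.21826584]), 'ft_torque': array([ 0.04032566, -0.01551035,  0.00303124]), 'grasp_force': 0.0, 'opening': 0.08519889368655718}
top {'fx': 391.464661654844, 'fy': 391.464661654844, 'cx': 277.49236741850285, 'cy': 207.54465251930415, 'dist_coeffs': array([-0.01803107,  0.        ,  0.        ,  0.        ,  0.        ]), 'R': array([[-0.02789438, -0.99942166,  0.01944885],
       [-0.99526089,  0.02595458, -0.09371296],
       [ 0.09315397, -0.02197075, -0.99540927]]), 't': array([0.01409524, 0.51541403, 1.23316477])}
side {'fx': 502.9289924685819, 'fy': 502.9289924685819, 'cx': 271.585039635693, 'cy': 209.09795923493715, 'dist_coeffs': array([0.00181788, 0.        , 0.        , 0.        , 0.        ]), 'R': array([[-0.99471679, -0.10056415, -0.02062424],
       [-0.02651298,  0.44575248, -0.89476354],
       [ 0.09917444, -0.88948951, -0.44606373]]), 't': array([0.51935091, 0.11361526, 1.31150195])}
```

View pics/top0.png

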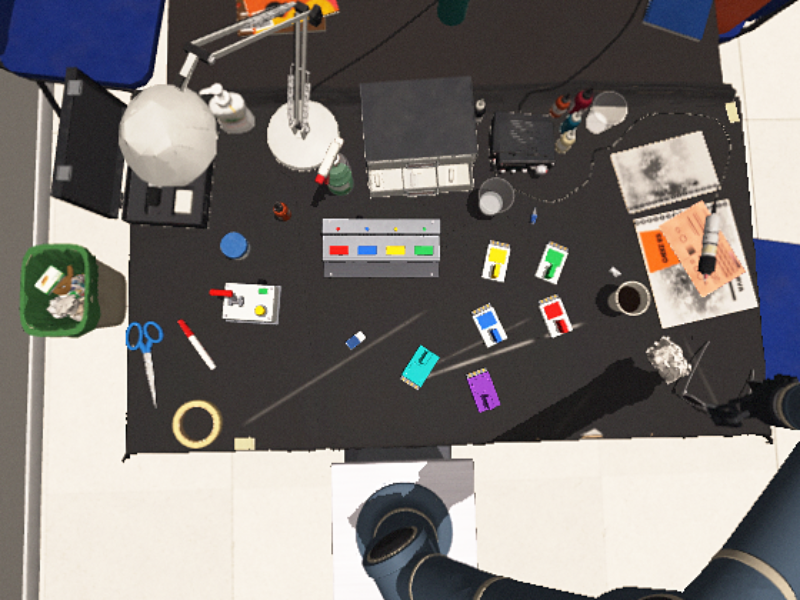

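View pics/side0.png

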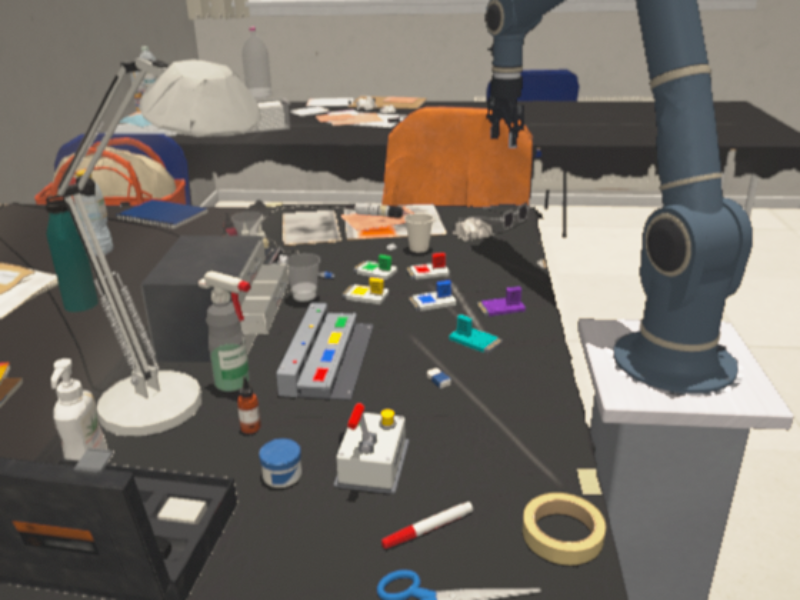

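Views: modules in the top picture are yellow (496,261), green (551,262), blue (489,325) and red (554,315). All four are present. Candidates that could be confused:
- Turquoise (420,367) and purple (483,390) are look-alike modules.
- The dock patches are red, blue, yellow and green at (339..424,251).
- The button is yellow at (260,310) and the lever bar is red at (222,294). The pens at (200,345) are not involved.

I choose the white slabs with a coloured patch and tab.

```bash
cat > h.py <<'E'
from bench import ctrl
import cv2,numpy as np
HSV={'red':[(0,120,60),(7,255,255)],'blue':[(102,120,60),(122,255,255)],'yellow':[(22,120,80),(33,255,255)],'green':[(55,120,50),(80,255,255)]}
def K(p): return np.array([[p['fx'],0,p['cx']],[0,p['fy'],p['cy']],[0,0,1]])
def rays(p,px):
    u=cv2.undistortPoints(np.float64(px).reshape(-1,1,2),K(p),p['dist_coeffs'])[:,0]
    d=np.c_[u,np.ones(len(u))]@p['R']; return -p['R'].T@p['t'],d
def plane(p,px,z):
    c,d=rays(p,px); return (c+d*((z-c[2])/d[:,2])[:,None])
def proj(p,X):
    return cv2.projectPoints(np.float64(X).reshape(-1,1,3),cv2.Rodrigues(p['R'])[0],p['t'],K(p),p['dist_coeffs'])[0][:,0]
def tri(p1,a,p2,b):
    c1,d1=rays(p1,[a]);c2,d2=rays(p2,[b]);A=np.c_[d1[0],-d2[0]]
    s=np.linalg.lstsq(A,c2-c1,rcond=None)[0];x,y=c1+s[0]*d1[0],c2+s[1]*d2[0];return (x+y)/2,np.linalg.norm(x-y)
def mask(im,col):
    h=cv2.cvtColor(im,cv2.COLOR_RGB2HSV);m=cv2.inRange(h,*map(np.array,HSV[col]))
    if col=='red': m|=cv2.inRange(h,np.array((173,120,60)),np.array((180,255,255)))
    return m
def blobs(m,amin=8):
    n,l,s,c=cv2.connectedComponentsWithStats(m); return [(c[i].round(1),s[i][4],(l==i)) for i in range(1,n) if s[i][4]>=amin]
def slab(im,p,m,z=.012):
    """rectangle of white|colour blob containing mask m, on plane z"""
    h=cv2.cvtColor(im,cv2.COLOR_RGB2HSV);w=cv2.inRange(h,np.array((0,0,150)),np.array((180,70,255)))|np.uint8(m)*255
    n,l=cv2.connectedComponents(w); i=np.bincount(l[m>0]).argmax()
    ys,xs=np.where(l==i); P=plane(p,np.c_[xs,ys],z)[:,:2]
    return cv2.minAreaRect(np.float32(P*1000))
E
python3 - <<'E'
from h import *
im=ctrl.camera("top");p=ctrl.camera_params("top")
si=ctrl.camera("side");q=ctrl.camera_params("side")
cv2.imwrite('pics/c.png',cv2.resize(im[110:290,140:420,::-1],None,fx=2.85,fy=2.85,interpolation=2))
cv2.imwrite('pics/d.png',cv2.resize(si[165:355,190:400,::-1],None,fx=3.1,fy=3.1,interpolation=2))
for c in HSV:
    print(c,'top')
    for b in blobs(mask(im,c)):
        x=b[0]
        if 140<x[0]<420 and 140<x[1]<290: print(x,b[1],plane(p,[x],.012)[0][:2].round(3), [np.round(v,1) for v in slab(im,p,b[2])] if x[0]>320 else '')
    print(c,'side',[(b[0].tolist(),int(b[1])) for b in blobs(mask(si,c)) if 190<b[0][0]<340 and 170<b[0][1]<320])
E
```

```text
red top
[197.9 148.3] 65 [0.719 0.256] 
[237.  174.5] 78 [0.628 0.129] 
[154.2 204.6] 78 [0.537 0.398] 
[386.9 216.9] 107 [ 0.477 -0.356] [array([ 466.9, -365.3]), array([88.2, 67.4]), np.float64(19.8)]
[393.2 228.1] 51 [ 0.44  -0.374] [array([ 465.5, -362.9]), array([89.5, 66.5]), np.float64(24.4)]
red side [([306.7, 181.3], 99), ([295.2, 188.1], 36), ([223.9, 261.9], 71), ([248.7, 290.4], 137)]
blue top
[373.2 152.5] 17 [ 0.691 -0.322] [array([ 697.9, -323. ]), array([10. , 30.6]), np.float64(87.0)]
[163.3 171.3] 272 [0.645 0.369] 
[256.6 174.5] 83 [0.627 0.065] 
[340.2 223.7] 105 [ 0.459 -0.202] [array([ 447.2, -206.9]), array([88.1, 51.3]), np.float64(24.5)]
[347.1 234.4] 40 [ 0.424 -0.223] [array([ 447.2, -206.9]), array([88.1, 51.3]), np.float64(24.5)]
[246.6 239. ] 52 [0.418 0.102] 
blue side [([229.1, 192.3], 9), ([310.4, 201.3], 106), ([298.2, 208.9], 39), ([229.0, 248.5], 58), ([306.8, 264.5], 40), ([195.6, 317.6], 479)]
yellow top
[276.4 174.6] 81 [0.625 0.   ] 
[347.9 178.5] 113 [ 0.606 -0.234] [array([ 593.6, -230.5]), array([51.5, 87.7]), np.float64(76.1)]
[347.1 189.4] 35 [ 0.57  -0.229] [array([ 593.6, -230.5]), array([51.5, 87.7]), np.float64(76.1)]
[181.2 216.9] 37 [0.495 0.311] 
yellow side [([259.5, 200.4], 160), ([234.0, 236.3], 56), ([270.8, 291.3], 98)]
green top
[296.2 174.7] 83 [ 0.623 -0.064] 
[386.8 182.8] 146 [ 0.589 -0.361] [array([ 586.9, -359.1]), array([52.3, 88.5]), np.float64(66.2)]
[183.6 203.4] 22 [0.538 0.303] 
green side [([268.9, 182.9], 84), ([259.2, 186.2], 27), ([238.4, 225.0], 44)]
```

View pics/c.png

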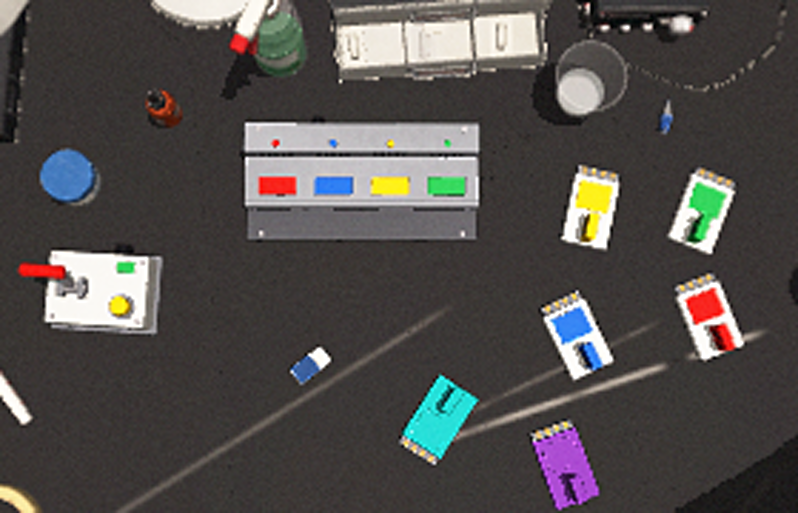

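View pics/d.png

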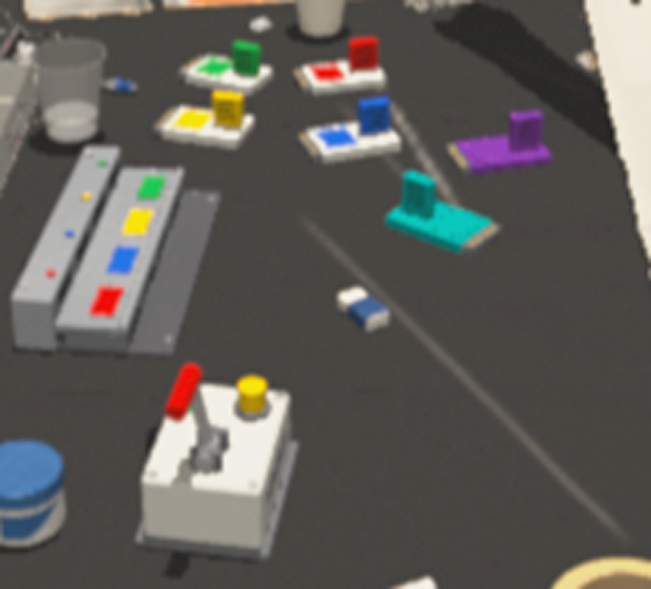

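The close crop confirms the choice: four white-slab modules with coloured tabs. The turquoise one at (440,418) and the purple one at (565,465) are full-colour look-alikes. Next I compute the fixed geometry.

```bash
cat >> h.py <<'E'
def to(x,y,z,yaw=None):
    s=ctrl.get_state();P=s['ee_pos'];w=s['eef_rot'][2];yaw=w if yaw is None else yaw
    d=np.array([x,y,z])-P;c,n=np.cos(w),np.sin(w)
    print('tool mm',np.round([1000*(c*d[0]+n*d[1]),1000*(n*d[0]-c*d[1]),-1000*d[2]],1),'turn(after)',round(-(yaw-w),3),'F',s['wrist_force'].round(1),'t',s['clock'])
E
python3 - <<'E'
from h import *
p=ctrl.camera_params("top");q=ctrl.camera_params("side");im=ctrl.camera("top")
b,e=tri(p,(181.2,216.9),q,(270.8,291.3));print('button',b.round(4),e)
b,e=tri(p,(154.2,204.6),q,(248.7,290.4));print('bar',b.round(4),e)
T=[(237,174.5),(256.6,174.5),(276.4,174.6),(296.2,174.7)];S=[(223.9,261.9),(229,248.5),(234,236.3),(238.4,225)]
for t,s in zip(T,S): print('patch',*[np.round(v,4) for v in tri(p,t,q,s)],plane(p,[t],.028)[0].round(4))
# dock front edge of sill & box rect
h=cv2.cvtColor(im,cv2.COLOR_RGB2HSV);w=cv2.inRange(h,np.array((0,0,150)),np.array((180,60,255)))
n,l=cv2.connectedComponents(w);i=np.bincount(l[200:222,160:192].ravel())[1:].argmax()+1
ys,xs=np.where(l==i);print('box',cv2.minAreaRect(np.float32(plane(p,np.c_[xs,ys],.052)[:,:2]*1000)))
g=cv2.cvtColor(im,cv2.COLOR_RGB2GRAY)
for u in(230,250,270,290,304): # edges along columns
    c=g[150:200,u].astype(int); print(u,c.tolist()[15:48])
to(.5,.31,.15,0)
E
```

```text
button [0.4913 0.2989 0.0668] 0.001788356878017747
bar [0.5264 0.3675 0.1164] 0.0023353520075292443
patch [0.6268 0.128  0.0256] 0.0017 [0.6255 0.1277 0.028 ]
patch [0.6251 0.0648 0.0264] 0.0018 [0.624  0.0646 0.028 ]
patch [0.623  0.0008 0.0266] 0.0014 [0.6221 0.0008 0.028 ]
patch [ 0.6212 -0.0631  0.0269] 0.0015 [ 0.6202 -0.0631  0.028 ]
box ((510.63470458984375, 325.8973388671875), (109.15760803222656, 78.53939056396484), 84.90130615234375)
230 [201, 189, 189, 191, 189, 186, 191, 176, 178, 177, 170, 171, 175, 193, 195, 173, 203, 95, 41, 97, 96, 103, 106, 104, 103, 104, 101, 105, 109, 22, 57, 57, 55]
250 [210, 194, 195, 197, 200, 197, 196, 185, 147, 143, 149, 148, 149, 149, 202, 171, 208, 104, 102, 99, 96, 103, 101, 108, 99, 104, 104, 106, 109, 43, 53, 53, 54]
270 [207, 197, 197, 193, 192, 195, 201, 208, 172, 173, 218, 222, 222, 169, 202, 166, 208, 111, 43, 101, 104, 104, 103, 103, 102, 103, 104, 106, 111, 49, 51, 55, 57]
290 [203, 192, 192, 191, 190, 195, 197, 119, 136, 136, 136, 136, 139, 186, 198, 167, 212, 115, 41, 105, 104, 104, 114, 110, 106, 106, 104, 110, 116, 48, 54, 53, 54]
304 [235, 193, 187, 187, 190, 188, 189, 192, 194, 192, 194, 193, 190, 191, 192, 168, 213, 118, 106, 107, 110, 106, 112, 110, 107, 109, 104, 111, 125, 50, 53, 57, 54]
tool mm [ 585.2 -735.3   80.8] turn(after) 0.452 F [0.6 0.3 0.7] t 0.25
```

```bash
python3 -m jog '[[37.6,-31.8,0,0],[37.6,-31.8,0,0],[37.6,-31.8,0,0],[37.6,-31.8,0,0],[37.6,-31.8,0,0],[37.6,-31.8,0,0],[37.6,-31.8,0,0],[37.6,-31.8,0,0],[37.6,-31.8,0,0],[37.6,-31.8,0,0],[19.6,-40.5,0,0],[19.6,-40.5,0,0],[19.6,-40.5,0,0],[19.6,-40.5,0,0],[19.6,-40.5,0,0],[19.6,-40.5,0,0],[19.6,-40.5,0,0],[19.6,-40.5,0,0],[19.6,-40.5,0,0],[0,0,0,0]]' 0
python3 -m jog '[[0,0,0,0.15],[0,0,0,0.15],[0,0,0,0.15],[0,0,0,0.08],[0,0,0,0],[0,0,0,0]]'
python3 - <<'E'
from h import *
im=ctrl.camera("wrist");p=ctrl.camera_params("wrist");cv2.imwrite('pics/w1.png',im[:,:,::-1])
for c in('yellow','red'):
    for b in blobs(mask(im,c),30):print(c,b[0],b[1],plane(p,[b[0]],.073)[0].round(4),plane(p,[b[0]],.114)[0].round(4))
to(.492,.299,.09,-.089)
p=ctrl.camera_params("top")
for u,r in((250,181.8),(270,181.8),(290,181.8)):print(plane(p,[(u,r)],.028)[0],plane(p,[(u,193.5)],.005)[0])
E
```

```text
clock: 2.75
ee_pos: [0.4925, 0.2522, 0.2314]
eef_rot: [-3.139, -0.001, 0.459]
wrist_force: [-0.1, -0.7, 0.6]
opening: 0.0002
grasp_force: 0.0
clock: 3.5
ee_pos: [0.4938, 0.2472, 0.2313]
eef_rot: [3.141, -0.0, -0.078]
wrist_force: [-0.3, 0.2, -0.1]
opening: 0.0003
grasp_force: 0.0
yellow [514.9  37.8] 776 [0.6169 0.0347 0.073 ] [0.6105 0.0628 0.114 ]
yellow [230.2 193.9] 378 [0.4945 0.2988 0.073 ] [0.5047 0.291  0.114 ]
red [392.   38.6] 862 [0.6198 0.1457 0.073 ] [0.613  0.1587 0.114 ]
red [130.4 174.4] 1011 [0.521  0.3915 0.073 ] [0.5276 0.3712 0.114 ]
red [ 93.6 219. ] 510 [0.4797 0.4394 0.073 ] [0.492  0.4125 0.114 ]
tool mm [ -5.8 -51.3 141.3] turn(after) 0.011 F [ 0.6  0.7 -0.7] t 3.55
[0.60071438 0.0863918  0.028     ] [0.56580893 0.08829113 0.005     ]
[0.59911366 0.02207009 0.028     ] [0.5641479  0.02297279 0.005     ]
[ 0.5975178 -0.0423743  0.028    ] [ 0.56248809 -0.04246966  0.005     ]
```

View pics/w1.png

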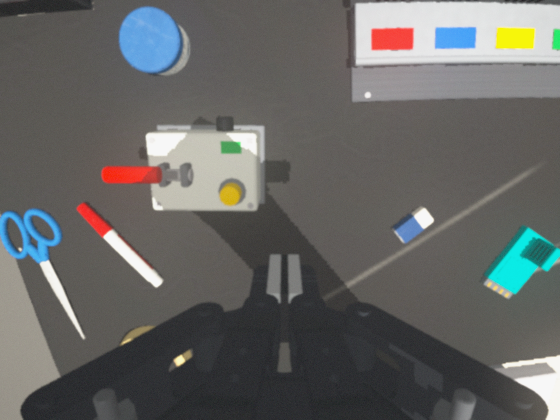

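Wrist view: the button is at (230,194) and the lever bar at (130,174), and they agree with the overhead estimates. Now I press the button.

```bash
python3 -m jog '[[-2.5,-25.5,0,0],[-2.5,-25.5,0,0],[0,0,40,0],[0,0,40,0],[0,0,40,0],[0,0,20,0],[0,0,4,0],[0,0,4,0],[0,0,4,0],[0,0,4,0],[0,0,4,0],[0,0,3,0],[0,0,0,0],[0,0,0,0]]'
python3 - <<'E'
from h import *
to(.4945,.299,.066)
im=ctrl.camera("side");q=ctrl.camera_params("side")
print([(b[0],b[1]) for b in blobs(mask(im,'red')) if 200<b[0][0]<320 and 260<b[0][1]<330])
E
```

```text
clock: 5.3
ee_pos: [0.493, 0.2993, 0.0685]
eef_rot: [-3.141, -0.001, -0.078]
wrist_force: [0.4, -0.2, 1.3]
opening: -0.0001
grasp_force: 0.9
tool mm [1.5 0.2 2.5] turn(after) -0.0 F [ 0.4 -0.2  1.3] t 5.3
[(array([223.9, 261.9]), np.int32(71)), (array([257.7, 291.6]), np.int32(112))]
```

```bash
python3 -m jog '[[0,0,1.5,0],[0,0,1.5,0],[0,0,0,0],[0,0,0,0]]'
python3 -m jog '[[0,0,-10,0],[0,0,-40,0],[0,0,-40,0],[0,0,-40,0],[0,0,0,0],[0,0,0,0]]' 0.4
python3 - <<'E'
from h import *
im=ctrl.camera("side");q=ctrl.camera_params("side");t=ctrl.camera("top");p=ctrl.camera_params("top")
cv2.imwrite('pics/s2.png',cv2.resize(im[240:360,200:340,::-1],None,fx=3,fy=3))
a=[b[0] for b in blobs(mask(im,'red')) if 230<b[0][0]<320 and 260<b[0][1]<330]
c=[b[0] for b in blobs(mask(t,'red')) if 140<b[0][0]<190 and 190<b[0][1]<230];print(a,c)
if a and c:print(tri(p,c[0],q,a[0]))
E
```

```text
clock: 5.85
ee_pos: [0.493, 0.2993, 0.0661]
eef_rot: [-3.142, -0.001, -0.078]
wrist_force: [-0.5, -1.6, 7.2]
opening: -0.0001
grasp_force: 3.7
clock: 6.6
ee_pos: [0.4921, 0.2987, 0.1947]
eef_rot: [3.141, 0.001, -0.078]
wrist_force: [0.5, 0.3, -0.4]
opening: 0.0343
grasp_force: 0.0
[array([278.5, 305.6])] []
```

View pics/s2.png

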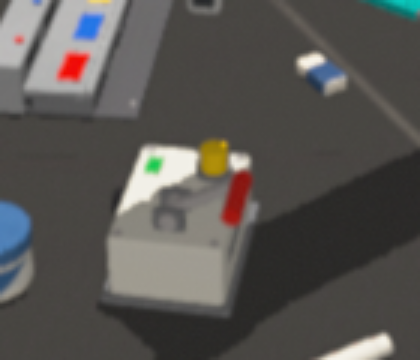

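The lever is down: the bar is at crop (237,198), at the front of the box. Next I hover near the modules and measure them with the wrist camera.

```bash
python3 -m jog '[[-1.8,41.7,-3,0],[-1.8,41.7,-3,0],[-1.8,41.7,-3,0],[-1.8,41.7,-3,0],[-1.8,41.7,-3,0],[-1.8,41.7,-3,0],[-1.8,41.7,-3,0],[-1.8,41.7,-3,0],[-1.8,41.7,-3,0],[-1.8,41.7,-3,0],[-1.8,41.7,-3,0],[-1.8,41.7,-3,0],[-1.8,41.7,-3,0],[-1.8,41.7,-3,0],[0,0,0,0],[0,0,0,0]]'
cat >> h.py <<'E'
def modules(cam="wrist",cols=HSV,save=None):
    im=ctrl.camera(cam);p=ctrl.camera_params(cam)
    if save: cv2.imwrite(save,im[:,:,::-1])
    for c in cols:
        B=blobs(mask(im,c),60)
        print(c,[(b[0].tolist(),int(b[1])) for b in B])
        for b in B:
            r=slab(im,p,b[2]);s=sorted(r[1])
            if s[1]<110 and s[0]>40:
                a=r[2] if r[1][0]>r[1][1] else r[2]+90
                a=(a+90)%180-90
                ctr=np.array(r[0])/1000;t=ctr-.027*np.array([np.cos(np.radians(a)),np.sin(np.radians(a))])
                print('  slab',ctr.round(4),np.round(s,1),'yaw',round(np.radians(a),3),'tab',t.round(4));break
E
python3 - <<'E'
from h import *
modules(save='pics/w2.png')
to(.42,-.28,.3,0)
E
```

```text
clock: 8.7
ee_pos: [0.4217, -0.2799, 0.2362]
eef_rot: [-3.14, 0.002, -0.078]
wrist_force: [0.6, -0.1, 0.2]
opening: 0.0344
grasp_force: 0.0
red [([347.8, 119.5], 974), ([365.5, 155.6], 406)]
  slab [ 0.4697 -0.3638] [66.7 89.6] yaw 0.344 tab [ 0.4443 -0.3729]
blue [([210.4, 146.8], 882), ([224.4, 181.9], 385)]
  slab [ 0.4685 -0.201 ] [42.7 44.8] yaw -1.165 tab [ 0.4579 -0.1762]
yellow [([7.5, 10.8], 333), ([222.4, 7.4], 578), ([212.5, 34.4], 539)]
  slab [ 0.5823 -0.2245] [52.8 60.2] yaw -0.243 tab [ 0.5561 -0.218 ]
green [([52.0, 6.3], 506), ([348.6, 15.7], 801)]
  slab [ 0.5781 -0.3516] [52.3 62.5] yaw -0.411 tab [ 0.5534 -0.3408]
tool mm [ -1.9   0.7 -63.5] turn(after) -0.076 F [ 0.8 -0.6  0.6] t 8.75
```

View pics/w2.png

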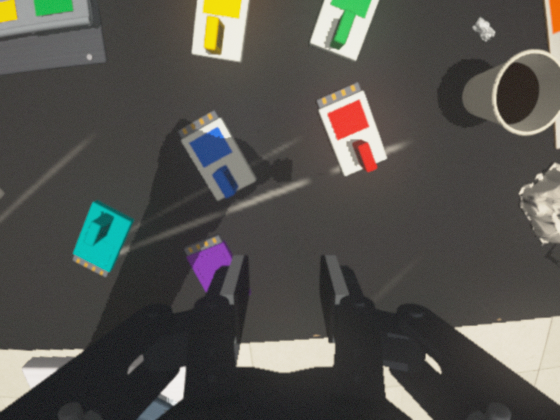

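Wrist view: the yellow tab is at (212,35), green (342,27), blue (224,182) and red (366,156). An arm shadow and a light stripe disturb the masks, so I make them more robust.

```bash
python3 - <<'E'
s=open('h.py').read()
s=s.replace("(0,0,150)),np.array((180,70,255)))|np.uint8(m)*255","(0,0,92)),np.array((180,75,255)))|np.uint8(m)*255\n    w|=cv2.dilate(cv2.inRange(h,np.array((10,60,100)),np.array((30,200,255))),None)*0\n    k=cv2.getStructuringElement(2,(17,17)) if im.shape and p['t'][2]<.9 else np.ones((3,3),np.uint8)\n    w=cv2.morphologyEx(cv2.morphologyEx(w,cv2.MORPH_CLOSE,np.ones((5,5),np.uint8)),cv2.MORPH_OPEN,k)")
s=s.replace("    w|=cv2.dilate(cv2.inRange(h,np.array((10,60,100)),np.array((30,200,255))),None)*0\n","")
open('h.py','w').write(s)
from h import *
print(ctrl.camera_params('wrist')['t'])
for k in('wrist','top'): print(k);modules(k)
E
```

```text
[-0.24632511  0.38014862  0.51805843]
wrist
red [([348.3, 119.8], 970), ([365.9, 156.0], 404)]
  slab [ 0.4681 -0.3618] [68.  95.2] yaw 0.244 tab [ 0.4419 -0.3683]
blue [([210.8, 147.0], 880), ([225.0, 182.3], 377)]
  slab [ 0.4505 -0.2053] [54.1 90.5] yaw 0.401 tab [ 0.4257 -0.2159]
yellow [([8.0, 10.8], 350), ([223.1, 7.5], 592), ([213.4, 34.7], 540)]
  slab [ 0.5776 -0.2357] [60.  76.5] yaw 1.479 tab [ 0.5751 -0.2626]
green [([52.8, 6.3], 507), ([349.2, 16.0], 821)]
  slab [ 0.5773 -0.3519] [54.8 64.6] yaw -0.399 tab [ 0.5524 -0.3414]
top
red [([514.4, 7.9], 522), ([408.2, 69.7], 66), ([237.0, 174.5], 78), ([386.8, 217.0], 105), ([129.4, 229.4], 73), ([155.3, 224.7], 80)]
  slab [ 0.4819 -0.3587] [55.5 68.8] yaw -1.403 tab [ 0.4774 -0.332 ]
blue [([57.2, 26.3], 5605), ([475.8, 10.6], 938), ([512.8, 21.7], 77), ([163.2, 171.3], 269), ([545.7, 222.1], 3080), ([256.7, 174.5], 82), ([340.3, 223.7], 105), ([100.4, 235.2], 292)]
  slab [0.6427 0.3663] [59.4 65.4] yaw 1.546 tab [0.642  0.3393]
yellow [([225.3, 3.6], 66), ([276.4, 174.6], 81), ([347.9, 178.5], 113)]
  slab [1.2148 0.1651] [40.1 51.4] yaw 1.553 tab [1.2143 0.1381]
green [([29.1, 195.0], 510), ([296.2, 174.7], 83), ([386.8, 182.8], 145), ([44.5, 219.2], 271)]
  slab [ 0.5871 -0.359 ] [54.6 90.9] yaw -0.409 tab [ 0.5623 -0.3482]
```

```bash
cat >> h.py <<'E'
def pt(cols=HSV,cam='wrist',zt=.036,amin=60,near=None):
    """patch + tab blobs -> tab centre, yaw"""
    im=ctrl.camera(cam);p=ctrl.camera_params(cam)
    for c in cols:
        B=sorted(blobs(mask(im,c),amin),key=lambda b:-b[1])
        for a in B:
            for b in B:
                if a is b: continue
                A=plane(p,[a[0]],.012)[0][:2];T=plane(p,[b[0]],zt)[0][:2];d=A-T
                if .03<np.hypot(*d)<.05 and d[0]>0 and a[1]>b[1]:
                    y=np.arctan2(d[1],d[0]);r=cv2.minAreaRect(np.float32(plane(p,np.argwhere(a[2])[:,::-1],.012)[:,:2]*1000))
                    print(c,'tab',T.round(4),'from patch',(A-.04*d/np.hypot(*d)).round(4),'yaw',round(y,3),'patch rect',np.round(r[1],1),round(r[2]%90,1))
E
python3 - <<'E'
from h import *
pt()
to(.4255,-.216,.15,.41)
E
```

```text
red tab [ 0.4421 -0.367 ] from patch [ 0.4414 -0.3672] yaw 0.339 patch rect [30.8 36.9] 19.1
blue tab [ 0.425  -0.2157] from patch [ 0.4245 -0.2159] yaw 0.402 patch rect [30.5 36.4] 23.0
yellow tab [ 0.5708 -0.2222] from patch [ 0.5626 -0.2198] yaw -0.283 patch rect [37.9 17.1] 84.6
tool mm [ -1.6 -63.7  87.1] turn(after) -0.486 F [0.4 0.4 0.1] t 8.9
```

```bash
python3 -m jog '[[-1,-32,20,-0.16],[0,0,20,-0.16],[0,0,20,-0.16],[0,0,20,0],[0,0,0,0],[0,0,0,0]]'
python3 - <<'E'
from h import *
pt(['blue']);to(.4248,-.216,.018,.402)
E
```

```text
clock: 9.65
ee_pos: [0.4241, -0.2488, 0.158]
eef_rot: [3.141, -0.001, 0.402]
wrist_force: [-0.2, 0.0, 0.7]
opening: 0.0344
grasp_force: 0.0
blue tab [ 0.4255 -0.2156] from patch [ 0.4248 -0.2159] yaw 0.404 patch rect [30.  36.5] 22.8
tool mm [ 13.4 -30.1 140.3] turn(after) 0.0 F [0.  0.5 1. ] t 9.7
```

```bash
python3 -m jog '[[7,-15,0,0],[6.5,-15,0,0],[0,0,40,0],[0,0,40,0],[0,0,30,0],[0,0,20,0],[0,0,9.5,0],[0,0,0,0]]'
python3 -m jog '[[0,0,0,0],[0,0,0,0],[0,0,0,0],[0,0,0,0]]' 0
python3 -m jog '[[0,0,-5,0],[0,0,-15,0],[0,0,-20,0],[0,0,-30,0],[0,0,-30,0],[0,0,0,0]]'
python3 - <<'E'
from h import *
im=ctrl.camera("wrist");cv2.imwrite('pics/w3.png',im[:,:,::-1])
E
```

```text
clock: 10.7
ee_pos: [0.4243, -0.2153, 0.0178]
eef_rot: [-3.141, 0.0, 0.403]
wrist_force: [0.8, 0.2, 0.1]
opening: 0.0342
grasp_force: 0.0
clock: 11.2
ee_pos: [0.425, -0.2162, 0.0188]
eef_rot: [3.14, -0.001, 0.402]
wrist_force: [-0.0, 0.8, 6.4]
opening: 0.011
grasp_force: 59.4
clock: 11.95
ee_pos: [0.4258, -0.2168, 0.1206]
eef_rot: [3.137, -0.004, 0.402]
wrist_force: [0.5, -1.1, -0.8]
opening: 0.0107
grasp_force: 58.5
```

View pics/w3.png

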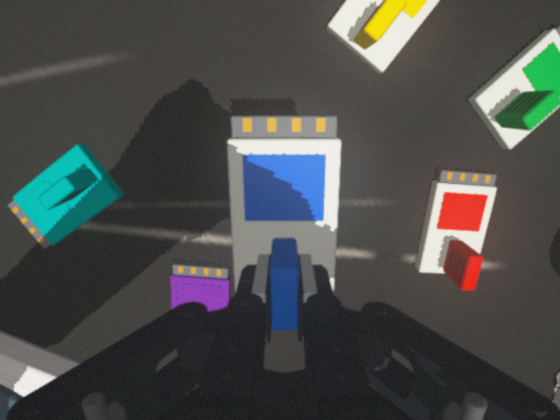

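Blue is gripped straight: its patch is at (285,188) and the tab sits between the pads at (285,285). I carry it in front of its slot.

```bash
python3 -m jog '[[24,-33.7,0,0],[24,-33.7,0,0],[24,-33.7,0,0],[24,-33.7,0,0],[24,-33.7,0,0],[24,-33.7,0,0],[24,-33.7,0,0],[0,0,0,0.143],[0,0,0,0.143],[0,0,0,0.143],[0,0,0,0],[0,0,0,0]]'
cat >> h.py <<'E'
def align(col,zu,off=np.array([0,0])):
    """held patch (underside zu) vs dock patches, wrist view; world coords"""
    im=ctrl.camera('wrist');p=ctrl.camera_params('wrist');W={}
    T=ctrl.get_state()['ee_pos']
    for c in HSV:
        for b in blobs(mask(im,c),100):
            x=plane(p,[b[0]],.0285)[0][:2]
            if x[0]>.6 and abs(x[1])<.16 and (c not in W or b[1]>W[c][1]):W[c]=(x,b[1])
    for c in W:print(c,W[c][0].round(4),W[c][1])
    for b in blobs(mask(im,col),400):
        x=plane(p,[b[0]],zu+.012)[0][:2]
        if np.hypot(*(x-T[:2]))<.06:
            r=cv2.minAreaRect(np.float32(plane(p,np.argwhere(b[2])[:,::-1],zu+.012)[:,:2]*1000))
            print('held patch - TCP',((x-T[:2])*1000).round(1),np.round(r[1],1),r[2]%90)
E
python3 - <<'E'
from h import *
s=ctrl.get_state();align('blue',s['ee_pos'][2]-.0188);to(.488,.066,.06,-.028)
cv2.imwrite('pics/w4.png',ctrl.camera('wrist')[:,:,::-1])
E
```

```text
clock: 13.5
ee_pos: [0.486, 0.0667, 0.1172]
eef_rot: [3.141, 0.001, -0.025]
wrist_force: [-0.2, 0.5, -0.9]
opening: 0.0107
grasp_force: 58.7
red [0.6246 0.1306] 1478
blue [0.6224 0.0667] 1409
yellow [0.6212 0.003 ] 1489
green [ 0.6211 -0.0607] 1647
held patch - TCP [39.7 -0.6] [37.2 30.5] 88.58464813232422
held patch - TCP [-12.4   0.5] [15.4 53.4] 88.58958435058594
tool mm [ 1.8  0.7 57.4] turn(after) 0.002 F [ 0.3  0.5 -1.4] t 13.55
```

View pics/w4.png

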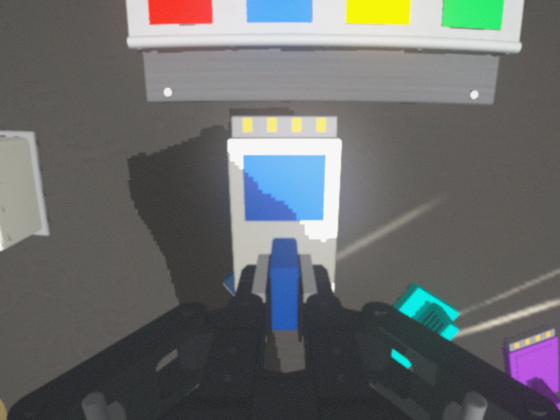

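```bash
python3 -m jog '[[0,0,20,0],[0,0,20,0],[0,0,20,0],[0,0,20,0],[0,0,0,0],[0,0,0,0]]'
python3 - <<'E'
from h import *
s=ctrl.get_state();align('blue',s['ee_pos'][2]-.0188);to(.488,.0672,.0255,-.028)
im=ctrl.camera('wrist');cv2.imwrite('pics/w5.png',im[0:240,140:460,::-1].repeat(2,0).repeat(2,1))
E
```

```text
clock: 14.35
ee_pos: [0.4871, 0.0669, 0.0384]
eef_rot: [-3.141, -0.001, -0.027]
wrist_force: [-0.4, 0.6, -0.3]
opening: 0.0109
grasp_force: 58.7
held patch - TCP [36.3  3.9] [37.1 30.5] 88.51393127441406
held patch - TCP [-12.4   0.5] [15.4 53.4] 88.51013946533203
tool mm [ 0.7 -0.3 13.1] turn(after) 0.001 F [ 0.   0.6 -1.5] t 14.4
```

View pics/w5.png

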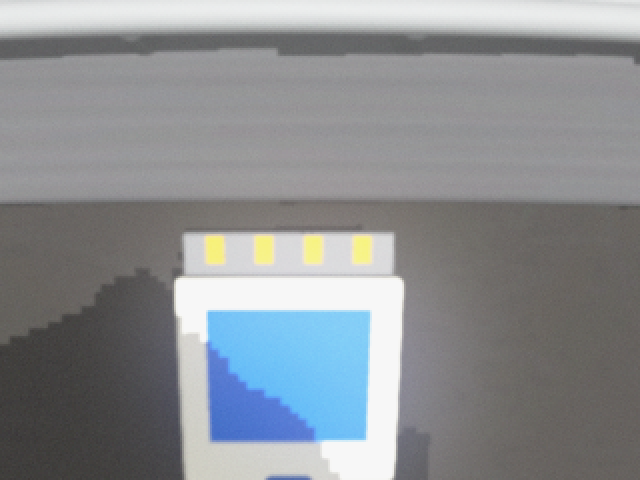

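View: the module is square to the sill, with its front step at crop (290,250) and no mouth dividers visible. I insert gently and watch the lateral force.

```bash
python3 -m jog '[[0,0,7,0],[0,0,6,0],[15,0,0,0],[15,0,0,0],[8,0,0,0],[4,0,0,0],[4,0,0,0],[4,0,0,0],[4,0,0,0],[0,0,0,0]]'
python3 -c "
from h import *
s=ctrl.get_state();print(s['ft_torque']);to(.5785,.0665,.0255,-.028)"
```

```text
clock: 15.7
ee_pos: [0.5404, 0.0654, 0.0248]
eef_rot: [3.142, 0.0, -0.027]
wrist_force: [-1.2, -0.0, -0.8]
opening: 0.0112
grasp_force: 58.8
[0.05839988 0.1353013  0.02979116]
tool mm [38.  -2.1 -0.7] turn(after) 0.001 F [-1.2 -0.  -0.8] t 15.7
```

```bash
python3 -m jog '[[5,0,0,0],[5,0,0,0],[5,0,0,0],[5,0,0,0],[5,0,0,0],[5,0,0,0],[3,0,0,0],[0,0,0,0]]'
python3 -c "
from h import *
s=ctrl.get_state();print(s['ft_torque']);to(.5785,.0655,.0255,-.028)"
```

```text
clock: 16.7
ee_pos: [0.5739, 0.0662, 0.0246]
eef_rot: [-3.14, 0.0, -0.026]
wrist_force: [-2.5, 4.5, -0.2]
opening: 0.011
grasp_force: 59.5
[1.04787546 0.60322747 0.0932588 ]
tool mm [ 4.6  0.5 -0.9] turn(after) 0.002 F [-2.5  4.5 -0.2] t 16.7
```

```bash
python3 -m jog '[[2,-0.7,0,0],[2,0,0,0],[1,0,0,0],[0,0,0,0]]'
python3 -m jog '[[1.5,0,0,0],[0,0,0,0],[0,0,0,0]]'
```

```text
clock: 17.2
ee_pos: [0.5787, 0.066, 0.0246]
eef_rot: [-3.14, 0.0, -0.027]
wrist_force: [-2.4, 4.3, -0.7]
opening: 0.0108
grasp_force: 59.4
clock: 17.58
ee_pos: [0.5793, 0.066, 0.0246]
eef_rot: [-3.141, 0.002, -0.027]
wrist_force: [-3.4, 4.9, 0.4]
opening: 0.0111
grasp_force: 59.8
```

```bash
python3 -m jog '[[1.5,0,0,0],[1.5,0,0,0],[0,0,0,0],[0,0,0,0]]'
python3 -m jog '[[1.5,0,0,0],[0,0,0,0],[0,0,0,0]]'
```

```text
clock: 18.08
ee_pos: [0.5794, 0.0661, 0.0245]
eef_rot: [3.142, 0.008, -0.026]
wrist_force: [-10.9, 4.7, 7.5]
opening: 0.011
grasp_force: 60.9
clock: 18.45
ee_pos: [0.5795, 0.0661, 0.0244]
eef_rot: [3.141, 0.011, -0.026]
wrist_force: [-13.9, 5.1, 9.8]
opening: 0.0104
grasp_force: 61.3
```

Blue is home. I release it and go look at red.

```bash
python3 -m jog '[[-3,0,0,0],[0,0,0,0],[0,0,-15,0],[0,0,-30,0],[0,0,-40,0],[0,0,-40,0],[0,0,0,0]]' 0.35
python3 -m jog '[[-15,40,0,0],[-15,40,0,0],[-15,40,0,0],[-15,40,0,0],[-15,40,0,0],[-15,40,0,0],[-15,40,0,0],[-15,40,0,0],[-15,40,0,0],[-10,30,0,0],[0,0,0,-0.18],[0,0,0,-0.18],[0,0,0,0],[0,0,0,0]]'
python3 - <<'E'
from h import *
pt();to(.4418,-.367,.02,.339)
im=ctrl.camera('top');p=ctrl.camera_params('top')
for b in blobs(mask(im,'blue')):
    x=b[0]
    if 230<x[0]<280 and 160<x[1]<200:print(b[0],b[1],plane(p,[x],.04)[0])
E
```

```text
clock: 19.32
ee_pos: [0.5849, 0.0649, 0.1548]
eef_rot: [-3.14, -0.01, -0.028]
wrist_force: [-0.6, -0.2, -0.2]
opening: 0.0301
grasp_force: 0.0
clock: 21.08
ee_pos: [0.4258, -0.3212, 0.1498]
eef_rot: [3.142, 0.0, 0.33]
wrist_force: [-0.2, 0.8, 0.1]
opening: 0.0302
grasp_force: 0.0
red tab [ 0.4426 -0.3666] from patch [ 0.4414 -0.367 ] yaw 0.349 patch rect [30.7 37.6] 19.2
tool mm [1.000e-01 4.860e+01 1.298e+02] turn(after) -0.008 F [0.5 0.2 0. ] t 21.125
[256.7 174.5] 82 [0.6217961  0.06396323 0.04      ]
[256.5 188.4] 39 [0.57702825 0.06562036 0.04      ]
```

```bash
python3 -m jog '[[0,24,0,0],[0,24.5,0,-0.01],[0,0,40,0],[0,0,40,0],[0,0,30,0],[0,0,20,0],[0,0,0,0],[0,0,0,0]]'
python3 -m jog '[[0,0,0,0],[0,0,0,0],[0,0,0,0],[0,0,0,0]]' 0
python3 -m jog '[[0,0,-5,0],[0,0,-15,0],[0,0,-20,0],[0,0,-30,0],[0,0,-30,0],[0,0,0,0]]'
python3 - <<'E'
from h import *
s=ctrl.get_state();align('red',s['ee_pos'][2]-.02);to(.488,.133,.12,-.028)
E
```

```text
clock: 22.18
ee_pos: [0.4425, -0.3672, 0.0206]
eef_rot: [3.14, -0.001, 0.343]
wrist_force: [0.4, -0.3, -0.4]
opening: 0.0302
grasp_force: 0.0
clock: 22.68
ee_pos: [0.4427, -0.3675, 0.0212]
eef_rot: [3.14, -0.001, 0.343]
wrist_force: [-0.6, -0.1, 6.3]
opening: 0.0111
grasp_force: 60.4
clock: 23.42
ee_pos: [0.4433, -0.368, 0.1228]
eef_rot: [3.137, -0.003, 0.343]
wrist_force: [0.2, 0.4, -1.7]
opening: 0.0106
grasp_force: 59.4
held patch - TCP [37.5 13.9] [31.3 37. ] 20.418424606323242
held patch - TCP [-10.4  -3.4] [52.9 15.3] 19.629581451416016
tool mm [ 211.2 -455.7    1. ] turn(after) 0.371 F [-0.2 -0.4 -1. ] t 23.475
```

```bash
python3 -m jog '[[17.6,-38,0,0],[17.6,-38,0,0],[17.6,-38,0,0],[17.6,-38,0,0],[17.6,-38,0,0],[17.6,-38,0,0],[17.6,-38,0,0],[17.6,-38,0,0],[17.6,-38,0,0],[17.6,-38,0,0],[17.6,-38,0,0],[17.6,-38,0,0],[0,0,0,0.124],[0,0,0,0.124],[0,0,0,0.123],[0,0,0,0],[0,0,0,0]]'
python3 - <<'E'
from h import *
s=ctrl.get_state();align('red',s['ee_pos'][2]-.021);to(.488,.133,.0265,-.028)
E
```

```text
clock: 25.6
ee_pos: [0.4869, 0.1335, 0.1192]
eef_rot: [3.141, 0.001, -0.026]
wrist_force: [-0.6, 0.6, -1.1]
opening: 0.0105
grasp_force: 59.4
red [0.624  0.1308] 1376
blue [0.6228 0.067 ] 1415
yellow [0.6225 0.0033] 1619
green [ 0.6224 -0.0495] 782
held patch - TCP [39.1 -0.8] [37.7 31.5] 88.51077270507812
held patch - TCP [-12.9   0.5] [15.6 54.1] 88.50135803222656
tool mm [ 0.9  0.5 92.9] turn(after) 0.001 F [-0.   0.2 -2.2] t 25.65
```

```bash
python3 -m jog '[[0,0,40,0],[0,0,35,0],[0,0,17,0],[15,0,0,0],[15,0,0,0],[8,0,0,0],[5,0,0,0],[5,0,0,0],[5,0,0,0],[5,0,0,0],[0,0,0,0]]'
python3 -c "
from h import *
s=ctrl.get_state();print(s['ft_torque']);to(.5812,.1305,.0265,-.028)"
```

```text
clock: 27.02
ee_pos: [0.5458, 0.132, 0.0278]
eef_rot: [-3.142, -0.0, -0.028]
wrist_force: [0.4, -0.0, -0.7]
opening: 0.0104
grasp_force: 59.4
[0.03083374 0.0729665  0.0090057 ]
tool mm [35.4  0.4  1.3] turn(after) -0.0 F [ 0.4 -0.  -0.7] t 27.025
```

```bash
python3 -m jog '[[5,0,0.5,0],[5,0,0.5,0],[5,0,0,0],[5,0,0,0],[5,0,0,0],[5,0,0,0],[4,0,0,0],[0,0,0,0]]'
python3 -m jog '[[1.5,0,0,0],[1.5,0,0,0],[1.5,0,0,0],[0,0,0,0],[0,0,0,0]]'
python3 -c "
from h import *
s=ctrl.get_state();print(s['ft_torque']);to(.5812,.1305,.0265,-.028)"
```

```text
clock: 28.02
ee_pos: [0.5798, 0.131, 0.0268]
eef_rot: [-3.142, -0.0, -0.028]
wrist_force: [0.2, 1.1, -0.9]
opening: 0.0109
grasp_force: 59.4
clock: 28.65
ee_pos: [0.5819, 0.1309, 0.0265]
eef_rot: [3.141, 0.004, -0.028]
wrist_force: [-5.3, -0.1, 1.6]
opening: 0.0108
grasp_force: 59.7
[ 0.00135585  0.99794127 -0.03577715]
tool mm [-0.7  0.5 -0. ] turn(after) 0.0 F [-5.3 -0.1  1.6] t 28.65
```

```bash
python3 -m jog '[[2,0,0,0],[1.5,0,0,0],[0,0,0,0],[0,0,0,0]]'
python3 -m jog '[[-5,0,0,0],[0,0,0,0],[0,0,-15,0],[0,0,-30,0],[0,0,-40,0],[0,0,-40,0],[0,0,0,0]]' 0.35
python3 -c "
from h import *
to(.47,-.22,.17,-.24)"
```

```text
clock: 29.15
ee_pos: [0.582, 0.131, 0.0266]
eef_rot: [3.139, 0.011, -0.027]
wrist_force: [-12.8, -1.0, 10.6]
opening: 0.0111
grasp_force: 61.2
clock: 30.02
ee_pos: [0.5856, 0.1317, 0.1568]
eef_rot: [-3.139, -0.009, -0.029]
wrist_force: [0.5, 0.3, -0.8]
opening: 0.0298
grasp_force: 0.0
tool mm [-105.5  354.9  -13.2] turn(after) 0.211 F [ 0.5  0.3 -0.8] t 30.025
```

```bash
python3 -m jog '[[-8.4,39.4,0,0],[-8.4,39.4,0,0],[-8.4,39.4,0,0],[-8.4,39.4,0,0],[-8.4,39.4,0,0],[-8.4,39.4,0,0],[-8.4,39.4,0,0],[-8.4,39.4,0,0],[-8.4,39.4,0,0.1],[0,0,0,0.11],[0,0,0,0],[0,0,0,0]]'
python3 - <<'E'
from h import *
pt(['yellow','green']);to(.568,-.224,.02,-.243)
im=ctrl.camera('top');p=ctrl.camera_params('top')
for c in('blue','red'):
  for b in blobs(mask(im,c)):
    x=b[0]
    if 220<x[0]<280 and 160<x[1]<200:print(c,b[0],b[1],plane(p,[x],.04)[0])
E
```

```text
clock: 31.52
ee_pos: [0.4971, -0.2207, 0.1518]
eef_rot: [-3.141, 0.0, -0.235]
wrist_force: [-0.3, 0.2, 0.1]
opening: 0.0298
grasp_force: 0.0
yellow tab [ 0.5569 -0.2011] from patch [ 0.5566 -0.201 ] yaw -0.24 patch rect [37.4 30.6] 76.1
green tab [ 0.5659 -0.3504] from patch [ 0.5641 -0.3498] yaw -0.328 patch rect [37.  30.7] 66.3
tool mm [ 69.7 -13.3 131.8] turn(after) 0.007 F [-0.1  0.4 -0.1] t 31.575
blue [256.6 174.5] 83 [0.62180394 0.06428223 0.04      ]
blue [256.5 188.4] 39 [0.57702825 0.06562036 0.04      ]
red [237.  174.5] 78 [0.62334389 0.12675625 0.04      ]
red [236.5 188.5] 40 [0.57831179 0.1291536  0.04      ]
```

Yellow has been knocked about 25 mm aside, so I use its new position.

```bash
python3 -m jog '[[27,-16.5,0,0],[26.5,-16.5,0,0.005],[0,0,40,0],[0,0,20,0],[0,0,0,0],[0,0,0,0]]'
python3 -c "
from h import *
pt(['yellow']);to(.5568,-.201,.02,-.241)"
```

```text
clock: 32.38
ee_pos: [0.5574, -0.2019, 0.0927]
eef_rot: [3.142, -0.002, -0.243]
wrist_force: [0.1, 0.8, 1.0]
opening: 0.0301
grasp_force: 0.0
yellow tab [ 0.5577 -0.2019] from patch [ 0.5567 -0.2017] yaw -0.231 patch rect [37.1 31.3] 77.1
tool mm [-1.  -0.9 73.1] turn(after) -0.002 F [-0.1  1.1 -0.2] t 32.425
```

```bash
python3 -m jog '[[0,0,30,0],[0,0,25,0],[0,0,17,0],[0,0,0,0],[0,0,0,0]]'
python3 -m jog '[[0,0,0,0],[0,0,0,0],[0,0,0,0],[0,0,0,0]]' 0
python3 -m jog '[[0,0,-5,0],[0,0,-15,0],[0,0,-20,0],[0,0,-30,0],[0,0,-30,0],[0,0,0,0]]'
python3 - <<'E'
from h import *
s=ctrl.get_state();align('yellow',s['ee_pos'][2]-.021);to(.486,.0051,.12,-.028)
E
```

```text
clock: 33.05
ee_pos: [0.5575, -0.2022, 0.0208]
eef_rot: [3.141, -0.002, -0.243]
wrist_force: [-1.0, 0.2, -0.4]
opening: 0.0298
grasp_force: 0.0
clock: 33.55
ee_pos: [0.5576, -0.2022, 0.021]
eef_rot: [3.141, -0.002, -0.243]
wrist_force: [-1.7, -0.1, 6.8]
opening: 0.0112
grasp_force: 59.3
clock: 34.3
ee_pos: [0.5584, -0.2026, 0.1229]
eef_rot: [3.141, -0.006, -0.243]
wrist_force: [0.1, 0.0, -1.2]
opening: 0.0112
grasp_force: 58.5
yellow [ 0.6218 -0.003 ] 973
green [ 0.6207 -0.0631] 1290
held patch - TCP [38.4 -9.2] [37.4 31.6] 76.3886489868164
held patch - TCP [-11.3   2.9] [15.4 53.2] 76.10176086425781
tool mm [-118.9 -184.     1. ] turn(after) -0.215 F [-0.4  0.9 -1.4] t 34.35
```

```bash
python3 -m jog '[[-30,0,0,0],[-30,-31,0,0],[-30,-31,0,0],[-29,-31,0,0],[0,-31,0,0],[0,-30,0,0],[0,-30,0,0],[0,0,0,-0.11],[0,0,0,-0.105],[0,0,0,0],[0,0,0,0]]'
python3 - <<'E'
from h import *
s=ctrl.get_state();align('yellow',s['ee_pos'][2]-.021);to(.486,.0055,.0265,-.028)
E
```

```text
clock: 35.72
ee_pos: [0.4849, 0.0051, 0.1192]
eef_rot: [3.141, 0.001, -0.03]
wrist_force: [-0.2, 0.3, -1.6]
opening: 0.0107
grasp_force: 58.6
red [0.6267 0.1305] 1778
blue [0.6235 0.0668] 1588
yellow [0.6212 0.0031] 1547
green [ 0.6199 -0.0609] 1541
held patch - TCP [39.  -0.7] [38.1 31.5] 88.35972595214844
held patch - TCP [-12.7   0.5] [15.6 54.1] 88.34323120117188
tool mm [ 0.9 -0.4 92.9] turn(after) -0.002 F [ 0.6 -0.2 -1.7] t 35.775
```

```bash
python3 -m jog '[[0,-0.4,40,0],[0,0,35,0],[0,0,17.5,0],[15,0,0,0],[15,0,0,0],[8,0,0,0],[5,0,0,0],[5,0,0,0],[5,0,0,0],[5,0,0,0],[0,0,0,0]]'
python3 -c "
from h import *
s=ctrl.get_state();print(s['ft_torque']);to(.578,.0028,.0265,-.028)"
```

```text
clock: 37.15
ee_pos: [0.5439, 0.0041, 0.0273]
eef_rot: [-3.142, -0.0, -0.028]
wrist_force: [-0.5, 0.0, 0.1]
opening: 0.0106
grasp_force: 58.7
[ 0.0257024   0.03461583 -0.02849391]
tool mm [34.2  0.3  0.8] turn(after) -0.0 F [-0.5  0.   0.1] t 37.15
```

```bash
python3 -m jog '[[5,0,0.5,0],[5,0,0.3,0],[5,0,0,0],[5,0,0,0],[5,0,0,0],[5,0,0,0],[2.5,0,0,0],[0,0,0,0]]'
python3 -m jog '[[2,0,0,0],[2,0,0,0],[2,0,0,0],[2,0,0,0],[0,0,0,0],[0,0,0,0]]'
```

```text
clock: 38.15
ee_pos: [0.5761, 0.0031, 0.0265]
eef_rot: [3.142, -0.0, -0.028]
wrist_force: [-0.6, -0.1, -0.8]
opening: 0.0108
grasp_force: 58.7
clock: 38.9
ee_pos: [0.5784, 0.0031, 0.0264]
eef_rot: [3.14, 0.012, -0.028]
wrist_force: [-13.7, 0.2, 12.1]
opening: 0.0109
grasp_force: 60.7
```

```bash
python3 -m jog '[[0,0,0,0],[-3,0,0,0],[0,0,-15,0],[0,0,-30,0],[0,0,-40,0],[0,0,-40,0],[0,0,0,0]]' 0.35
python3 -m jog '[[-6,37,0,0],[-6,37,0,0],[-6,37,0,0],[-6,37,0,0],[-6,37,0,0],[-6,37,0,0],[-6,37,0,0],[-6,37,0,0],[-6,37,0,0],[0,0,0,0.18],[0,0,0,0.19],[0,0,0,0],[0,0,0,0]]'
python3 - <<'E'
from h import *
pt(['green']);modules('wrist',['green']);to(.5625,-.3485,.02,-.405)
im=ctrl.camera('top');p=ctrl.camera_params('top')
for b in blobs(mask(im,'yellow')):
    x=b[0]
    if 260<x[0]<290 and 160<x[1]<200:print(b[0],b[1],plane(p,[x],.04)[0])
E
```

```text
clock: 39.78
ee_pos: [0.584, 0.0032, 0.1563]
eef_rot: [-3.141, -0.009, -0.028]
wrist_force: [0.5, -0.2, 0.4]
opening: 0.0298
grasp_force: 0.0
clock: 41.4
ee_pos: [0.5176, -0.3281, 0.1514]
eef_rot: [-3.142, 0.0, -0.393]
wrist_force: [-0.3, 0.3, -0.4]
opening: 0.0295
grasp_force: 0.0
green tab [ 0.5651 -0.3466] from patch [ 0.5652 -0.3466] yaw -0.411 patch rect [35.9 29.8] 66.6
green [([283.6, 88.0], 1680), ([282.7, 140.4], 534)]
tool mm [ 49.2   1.6 131.5] turn(after) 0.011 F [ 0.2  0.2 -0.3] t 41.5
[276.4 174.6] 81 [0.61993189 0.00107273 0.04      ]
[276.5 188.3] 38 [0.57574828 0.00197534 0.04      ]
```

```bash
python3 -m jog '[[25,-1,0,0],[25,0,0,0.014],[0,0,40,0],[0,0,30,0],[0,0,30,0],[0,0,20,0],[0,0,11,0],[0,0,0,0],[0,0,0,0]]'
python3 -m jog '[[0,0,0,0],[0,0,0,0],[0,0,0,0],[0,0,0,0]]' 0
python3 -m jog '[[0,0,-5,0],[0,0,-15,0],[0,0,-20,0],[0,0,-30,0],[0,0,-30,0],[0,0,0,0]]'
python3 - <<'E'
from h import *
s=ctrl.get_state();align('green',s['ee_pos'][2]-.021);to(.484,-.0585,.12,-.028)
E
```

```text
clock: 42.68
ee_pos: [0.5649, -0.3471, 0.0216]
eef_rot: [3.141, -0.002, -0.41]
wrist_force: [0.6, -0.4, 0.6]
opening: 0.0298
grasp_force: 0.0
clock: 43.18
ee_pos: [0.5649, -0.3472, 0.0218]
eef_rot: [3.141, -0.002, -0.41]
wrist_force: [0.2, 0.2, 4.6]
opening: 0.0106
grasp_force: 59.5
clock: 43.92
ee_pos: [0.5661, -0.3479, 0.1247]
eef_rot: [3.141, -0.007, -0.41]
wrist_force: [0.8, 0.2, -1.5]
opening: 0.0108
grasp_force: 58.6
held patch - TCP [ 37.6 -16.1] [36.4 29.9] 66.56513977050781
held patch - TCP [-14.9   6.7] [14.1 41.9] 66.82106018066406
tool mm [-189.1 -232.5    2.5] turn(after) -0.382 F [-0.5  0.3 -2.2] t 43.975
```

```bash
python3 -m jog '[[-30,-20,0,0],[-30,-20,0,0],[-30,-30,0,0],[-30,-30,0,0],[-30,-30,0,0],[-30,-30,0,0],[-9,-36,0,0],[0,-36.5,0,0],[0,0,0,-0.13],[0,0,0,-0.13],[0,0,0,-0.122],[0,0,0,0],[0,0,0,0]]'
python3 - <<'E'
from h import *
s=ctrl.get_state();align('green',s['ee_pos'][2]-.0218);to(.484,-.0585,.027,-.028)
E
```

```text
clock: 45.6
ee_pos: [0.4829, -0.0582, 0.12]
eef_rot: [3.142, 0.001, -0.03]
wrist_force: [0.2, 0.5, -1.8]
opening: 0.0111
grasp_force: 58.7
red [0.6267 0.1223] 1029
blue [0.625  0.0664] 1728
yellow [0.6216 0.0029] 1599
green [ 0.6195 -0.0609] 1488
held patch - TCP [40.5 -0.9] [37.3 31. ] 88.37946319580078
held patch - TCP [-12.    0.6] [15.1 53.5] 89.05602264404297
tool mm [ 1.   0.2 93.2] turn(after) -0.001 F [-0.2 -0.5 -2.1] t 45.65
```

```bash
python3 -m jog '[[0,0.2,40,0],[0,0,35,0],[0,0,17.7,0],[15,0,0,0],[15,0,0,0],[8,0,0,0],[5,0,0,0],[5,0,0,0],[5,0,0,0],[5,0,0,0],[0,0,0,0]]'
python3 -c "
from h import *
s=ctrl.get_state();print(s['ft_torque']);to(.576,-.0612,.0268,-.028)"
```

```text
clock: 47.02
ee_pos: [0.5088, -0.0596, 0.0235]
eef_rot: [3.139, 0.069, -0.03]
wrist_force: [-55.8, 1.6, 30.5]
opening: 0.0109
grasp_force: 61.1
[ 0.44739528 10.42509255 -0.14545794]
tool mm [67.2 -0.4 -3.3] turn(after) -0.002 F [-55.8   1.6  30.5] t 47.025
```

It jammed at the sill: 56 N, stalled at x=0.509. I back off and look.

```bash
python3 -m jog '[[-30,0,0,0],[-10,0,0,0],[-20,0,0,0],[0,0,0,0]]'
python3 - <<'E'
from h import *
to(.484,-.0585,.027,-.028);print(ctrl.get_state()['opening'])
im=ctrl.camera('wrist');s=ctrl.camera('side')
a=cv2.resize(im[60:340,120:440],(400,350));b=cv2.resize(s[170:300,180:330],(400,347))
o=np.zeros((350,800,3),np.uint8);o[:,:400]=a;o[:347,400:]=b
cv2.imwrite('pics/j.png',o[:,:,::-1])
E
```

```text
clock: 47.52
ee_pos: [0.4828, -0.0584, 0.0287]
eef_rot: [3.141, -0.003, -0.028]
wrist_force: [0.5, -0.5, -1.4]
opening: 0.0109
grasp_force: 58.6
tool mm [1.2 0.  1.7] turn(after) -0.0 F [ 0.5 -0.5 -1.4] t 47.525
0.010884599191332126
```

View pics/j.png

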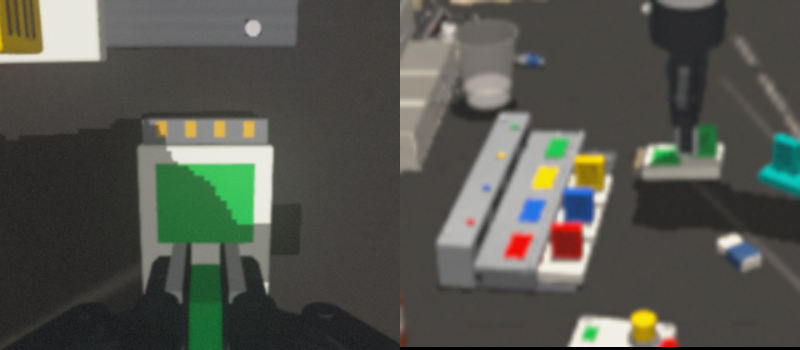

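The picture shows the module slid back and low in the grip after the slack. The green tab now extends behind the pads at (205,310), and the other three are home at the right of the side crop. I set green down on the table, release it and re-grasp.

```bash
python3 -m jog '[[-20,0,0,0],[-10,0,0,0],[0,0,3,0],[0,0,3,0],[0,0,2,0],[0,0,0,0]]'
python3 - <<'E'
from h import *
to(.5,-.06,.02)
E
```

```text
clock: 48.38
ee_pos: [0.4521, -0.0574, 0.0206]
eef_rot: [3.141, -0.001, -0.028]
wrist_force: [-2.9, -0.2, 10.8]
opening: 0.0108
grasp_force: 60.2
tool mm [47.9  1.2  0.6] turn(after) -0.0 F [-2.9 -0.2 10.8] t 48.375
```

```bash
python3 -m jog '[[0,0,0,0],[0,0,0,0],[0,0,-20,0],[0,0,-40,0],[-20,0,-40,0],[0,0,0,0],[0,0,0,0]]' 0.4
python3 - <<'E'
from h import *
pt(['green'],amin=150)
im=ctrl.camera('wrist');p=ctrl.camera_params('wrist')
B=[(b[0].tolist(),int(b[1])) for b in blobs(mask(im,'green'),60)];print(B)
to(.44,-.057,.02,-.028)
cv2.imwrite('pics/k.png',im[:,:,::-1])
E
```

```text
clock: 49.25
ee_pos: [0.4314, -0.057, 0.1195]
eef_rot: [3.142, -0.0, -0.028]
wrist_force: [0.8, -0.1, 0.3]
opening: 0.0343
grasp_force: 0.0
green tab [ 0.4313 -0.0567] from patch [ 0.4334 -0.0568] yaw -0.021 patch rect [36.2 29.6] 88.4
[([283.7, 152.4], 1902), ([284.0, 215.3], 599)]
tool mm [ 8.9 -0.1 98.8] turn(after) 0.0 F [0.1 1.  0.7] t 49.35
```

View pics/k.png

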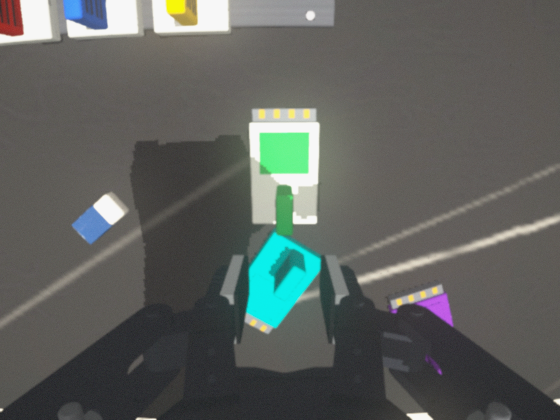

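Green lies flat at (285,165), with its tab at (284,207). The turquoise look-alike is close behind at (285,280) but not touching. I re-grasp green.

```bash
python3 -m jog '[[1.5,0,30,0],[0,0,30,0],[0,0,25,0],[0,0,14,0],[0,0,0,0],[0,0,0,0]]'
python3 -m jog '[[0,0,0,0],[0,0,0,0],[0,0,0,0],[0,0,0,0]]' 0
python3 -m jog '[[0,0,-5,0],[0,0,-15,0],[0,0,-20,0],[0,0,-30,0],[0,0,-10,0],[0,0,0,0]]'
python3 - <<'E'
from h import *
s=ctrl.get_state();align('green',s['ee_pos'][2]-.021);to(.484,-.0585,.1,-.028)
im=ctrl.camera('top');h=cv2.cvtColor(im,cv2.COLOR_RGB2HSV)
print('turq',[(b[0],b[1]) for b in blobs(cv2.inRange(h,np.array((85,100,60)),np.array((98,255,255))),40)])
t=cv2.cvtColor(cv2.resize(cv2.imread('pics/top0.png'),(560,420),interpolation=cv2.INTER_AREA),cv2.COLOR_BGR2HSV)
print('turq0',[(b[0],b[1]) for b in blobs(cv2.inRange(t,np.array((85,100,60)),np.array((98,255,255))),40)])
E
```

```text
clock: 50.1
ee_pos: [0.4334, -0.057, 0.0212]
eef_rot: [3.142, -0.001, -0.028]
wrist_force: [1.3, -0.1, 0.3]
opening: 0.0343
grasp_force: 0.0
clock: 50.6
ee_pos: [0.4336, -0.057, 0.0217]
eef_rot: [3.141, -0.002, -0.028]
wrist_force: [-0.8, 0.1, 5.6]
opening: 0.0109
grasp_force: 59.6
clock: 51.35
ee_pos: [0.433, -0.0571, 0.1011]
eef_rot: [3.141, -0.001, -0.028]
wrist_force: [0.5, -0.9, -2.1]
opening: 0.0111
grasp_force: 58.7
held patch - TCP [40.6 -0.8] [36.7 30.2] 88.45787048339844
held patch - TCP [-11.2   0.5] [14.5 52.2] 88.22010803222656
tool mm [51.6  0.1  0.4] turn(after) 0.0 F [ 0.1  0.4 -1.9] t 51.4
turq [(array([289.2, 259.8]), np.int32(186))]
turq0 [(array([294. , 255.6]), np.int32(432))]
```

```bash
python3 -m jog '[[25,0,0,0],[26,0.2,0,0],[0,0,30,0],[0,0,25,0],[0,0,17,0],[0,0,0,0],[15,0,0,0],[8,0,0,0],[5,0,0,0],[5,0,0,0],[0,0,0,0]]'
python3 -c "
from h import *
s=ctrl.get_state();print(s['ft_torque']);to(.576,-.0612,.0268,-.028)"
```

```text
clock: 52.82
ee_pos: [0.5172, -0.0595, 0.029]
eef_rot: [3.142, -0.001, -0.028]
wrist_force: [0.7, -0.2, -1.5]
opening: 0.0108
grasp_force: 58.6
[ 0.01624442  0.03157779 -0.06861836]
tool mm [58.8  0.1  2.2] turn(after) 0.0 F [ 0.7 -0.2 -1.5] t 52.825
```

```bash
python3 -m jog '[[5,0,1.2,0],[5,0,0,0],[5,0,0,0],[5,0,0,0],[5,0,0,0],[5,0,0,0],[0,0,0,0]]'
python3 -c "
from h import *
s=ctrl.get_state();print(s['ft_torque']);to(.576,-.0612,.0268,-.028)"
```

```text
clock: 53.7
ee_pos: [0.5474, -0.0603, 0.0277]
eef_rot: [3.142, -0.001, -0.028]
wrist_force: [-0.4, -0.2, -0.3]
opening: 0.0109
grasp_force: 58.6
[0.0091718  0.0697791  0.03478146]
tool mm [28.6  0.1  0.9] turn(after) 0.0 F [-0.4 -0.2 -0.3] t 53.7
```

```bash
python3 -m jog '[[5,0,0.5,0],[5,0,0,0],[5,0,0,0],[5,0,0,0],[5,0,0,0],[2,0,0,0],[2,0,0,0],[0,0,0,0]]'
python3 -m jog '[[2,0,0,0],[2,0,0,0],[2,0,0,0],[0,0,0,0],[0,0,0,0]]'
```

```text
clock: 54.7
ee_pos: [0.5755, -0.0611, 0.027]
eef_rot: [3.141, 0.001, -0.028]
wrist_force: [-1.3, 0.7, -2.1]
opening: 0.0108
grasp_force: 58.7
clock: 55.32
ee_pos: [0.5754, -0.0611, 0.0271]
eef_rot: [3.141, 0.013, -0.028]
wrist_force: [-16.0, 0.6, 14.5]
opening: 0.0112
grasp_force: 61.0
```

```bash
python3 -m jog '[[0,0,0,0],[-4,0,0,0],[0,0,-15,0],[0,0,-30,0],[0,0,-40,0],[0,0,-40,0],[0,0,0,0]]' 0.35
python3 -m jog '[[-10,-35,-5,0],[-10,-35,-5,0],[-10,-35,-5,0],[-10,-35,-5,0],[-10,-35,-5,0],[-10,-35,-5,0],[-10,-35,-5,0],[-10,-35,-5,0],[-10,-35,-5,0],[-10,-35,-5,0],[0,0,0,0],[0,0,0,0]]' 0.85
python3 - <<'E'
from h import *
im=ctrl.camera('top');p=ctrl.camera_params('top');h=cv2.cvtColor(im,cv2.COLOR_RGB2HSV)
print('turq',[(b[0],b[1]) for b in blobs(cv2.inRange(h,np.array((85,100,60)),np.array((98,255,255))),40)])
for c in HSV:
  for b in blobs(mask(im,c)):
    x=b[0]
    if 220<x[0]<310 and 180<x[1]<200:print(c,b[0],b[1],plane(p,[x],.04)[0].round(4))
w=ctrl.camera('wrist');q=ctrl.camera_params('wrist');cv2.imwrite('pics/l.png',w[:,:,::-1])
for c in('red','yellow'):
  for b in blobs(mask(w,c),100):print(c,b[0],b[1],plane(q,[b[0]],.087)[0].round(4))
to(.4695,.376,.068,-.089)
E
```

```text
clock: 56.2
ee_pos: [0.5809, -0.0612, 0.1569]
eef_rot: [3.141, -0.009, -0.028]
wrist_force: [-0.2, 0.5, 0.2]
opening: 0.0297
grasp_force: 0.0
clock: 57.7
ee_pos: [0.4876, 0.2907, 0.2017]
eef_rot: [3.14, 0.0, -0.028]
wrist_force: [0.2, 0.1, -0.6]
opening: 0.0728
grasp_force: 0.0
turq [(array([294. , 255.8]), np.int32(404))]
red [236.5 188.5] 40 [0.5783 0.1292 0.04  ]
blue [256.5 188.4] 39 [0.577  0.0656 0.04  ]
yellow [276.5 188.1] 37 [0.5764 0.002  0.04  ]
green [297.  188.5] 30 [ 0.5735 -0.0634  0.04  ]
red [455.3  32. ] 998 [0.6157 0.1604 0.087 ]
red [460.1  83.7] 550 [0.579  0.1535 0.087 ]
red [111.1 211.9] 618 [0.4849 0.436  0.087 ]
red [183.7 227.9] 909 [0.469  0.3753 0.087 ]
yellow [272.5 191.9] 433 [0.498 0.299 0.087]
tool mm [-21.  -85.5 133.7] turn(after) 0.059 F [-0.7  0.6 -0.3] t 57.8
```

View pics/l.png

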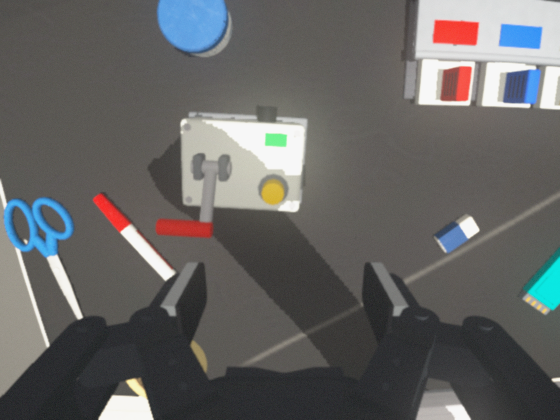

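The lever bar is at (184,228) and all four tabs are in line. Turquoise hasn't moved. I grip the bar by its ends.

```bash
python3 -m jog '[[-10.5,-43,0,0],[-10.5,-42.5,0,0.06],[0,0,40,0],[0,0,30,0],[0,0,0,0],[0,0,0,0]]'
python3 - <<'E'
from h import *
w=ctrl.camera('wrist');q=ctrl.camera_params('wrist')
for b in blobs(mask(w,'red'),100):print(b[0],b[1],plane(q,[b[0]],.09)[0].round(4))
cv2.imwrite('pics/m.png',w[:,:,::-1]);to(.4695,.376,.065,-.089)
E
```

```text
clock: 58.55
ee_pos: [0.47, 0.3774, 0.1332]
eef_rot: [-3.141, -0.001, -0.089]
wrist_force: [-0.2, -0.2, 0.4]
opening: 0.0723
grasp_force: 0.0
[167.5 220.8] 918 [0.4863 0.4479 0.09  ]
[288.5 236.2] 1711 [0.47   0.3752 0.09  ]
tool mm [-0.4  1.8 68.7] turn(after) 0.0 F [ 1.1  0.8 -0.2] t 58.6
```

View pics/m.png

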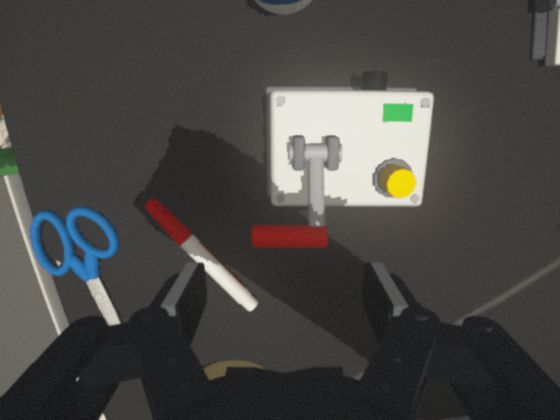

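The bar is centred at (288,236), with the lever arm near its right end at (317,200). I descend and grip.

```bash
python3 -m jog '[[0,2,25,0],[0,0,25,0],[0,0,18,0],[0,0,0,0],[0,0,0,0]]'
python3 -m jog '[[0,0,0,0],[0,0,0,0],[0,0,0,0],[0,0,0,0]]' 0.4
```

```text
clock: 59.22
ee_pos: [0.4694, 0.3761, 0.0652]
eef_rot: [-3.14, -0.001, -0.088]
wrist_force: [-0.0, -0.0, -0.2]
opening: 0.0721
grasp_force: 0.0
clock: 59.72
ee_pos: [0.469, 0.3745, 0.0655]
eef_rot: [3.14, -0.001, -0.087]
wrist_force: [-2.3, -4.4, 8.3]
opening: 0.0449
grasp_force: 60.2
```

Gripped at 45 mm. Now I carry the bar along its arc.

```bash
python3 -m jog '[[3.8,0,-5.7,0],[4.4,0,-5.2,0],[5.1,0,-4.6,0],[5.7,0,-4.0,0],[6,0,-3.2,0],[0,0,0,0]]'
python3 -m jog '[[6.4,0,-2.4,0],[6.7,0,-1.7,0],[6.9,0,-0.7,0],[6.8,0,0.1,0],[4,0,0.5,0],[0,0,0,0],[0,0,0,0]]'
```

```text
clock: 60.48
ee_pos: [0.4907, 0.3724, 0.086]
eef_rot: [3.138, 0.006, -0.088]
wrist_force: [-7.1, -2.2, -2.8]
opening: 0.0448
grasp_force: 61.9
clock: 61.35
ee_pos: [0.5233, 0.3696, 0.0919]
eef_rot: [3.139, 0.003, -0.089]
wrist_force: [-6.1, -4.7, 3.9]
opening: 0.0443
grasp_force: 60.4
```

```bash
python3 -m jog '[[0,0,0,0],[0,0,0,0],[0,0,0,0],[0,0,-20,0],[0,0,-40,0],[-20,0,-40,0],[-40,0,-20,0],[-20,0,0,0],[0,0,0,0]]' 0.85
python3 - <<'E'
from h import *
im=ctrl.camera("side");q=ctrl.camera_params("side");t=ctrl.camera("top");p=ctrl.camera_params("top")
cv2.imwrite('pics/z.png',cv2.resize(im[165:355,190:400,::-1],None,fx=3.1,fy=3.1))
a=[b[0] for b in blobs(mask(im,'red')) if 230<b[0][0]<320 and 270<b[0][1]<330]
c=[b[0] for b in blobs(mask(t,'red')) if 140<b[0][0]<190 and 190<b[0][1]<230];print(a,c)
E
```

```text
clock: 62.48
ee_pos: [0.4434, 0.3779, 0.2111]
eef_rot: [3.141, -0.0, -0.085]
wrist_force: [0.1, 1.4, -0.8]
opening: 0.0724
grasp_force: 0.0
[array([278.8, 305.2])] [array([155.5, 224.7])]
```

View pics/z.png

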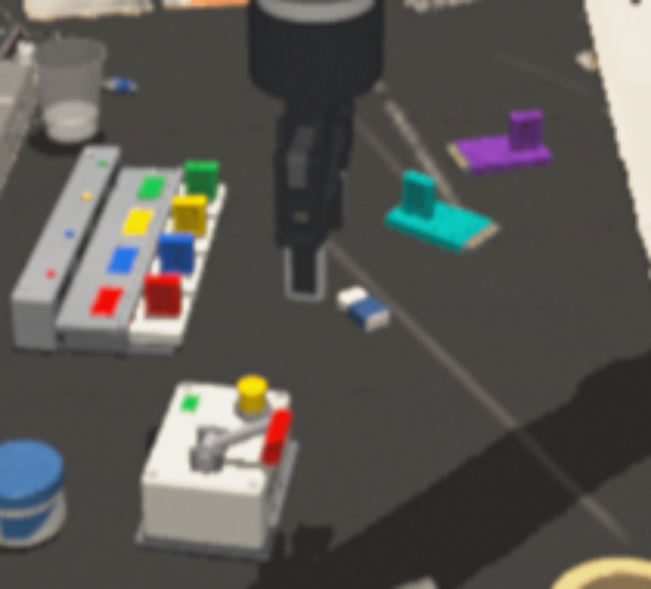

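The side view shows the bar dropped again at (278,437) in the crop. I stopped only about 5 mm past the hinge line, which is too marginal. I repeat and carry it to its rest position this time.

```bash
python3 -c "
from h import *
to(.4695,.3757,.064,-.089)
w=ctrl.camera('wrist');q=ctrl.camera_params('wrist')
for b in blobs(mask(w,'red'),100):print(b[0],b[1],plane(q,[b[0]],.087)[0].round(4))"
```

```text
tool mm [ 23.9  -1.1 146.1] turn(after) 0.0 F [ 0.4 -1.1 -0.1] t 62.575
[536.4  22.1] 1113 [0.5725 0.1687 0.087 ]
[186.2 175.4] 594 [0.4748 0.4555 0.087 ]
[283.9 173. ] 980 [0.4694 0.3747 0.087 ]
```

```bash
python3 -m jog '[[12,0,30,0],[12,0,30,0],[0,0,30,0],[0,0,30,0],[0,0,26,0],[0,0,0,0],[0,0,0,0]]'
python3 -m jog '[[0,0,0,0],[0,0,0,0],[0,0,0,0],[0,0,0,0]]' 0.4
python3 -m jog '[[3.8,0,-5.7,0],[4.4,0,-5.2,0],[5.1,0,-4.6,0],[5.7,0,-4.0,0],[6,0,-3.2,0],[0,0,0,0]]'
python3 -m jog '[[6.4,0,-2.4,0],[6.7,0,-1.7,0],[6.9,0,-0.7,0],[6.8,0,0.1,0],[6.8,0,0.9,0],[0,0,0,0],[0,0,0,0]]'
python3 - <<'E'
from h import *
im=ctrl.camera("side");q=ctrl.camera_params("side")
w=ctrl.camera('wrist')
a=cv2.resize(im[250:350,210:310],(400,400));b=cv2.resize(w[100:400,130:430],(400,400))
cv2.imwrite('pics/y.png',np.hstack([a,b])[:,:,::-1])
E
```

```text
clock: 63.5
ee_pos: [0.4696, 0.3756, 0.0653]
eef_rot: [-3.141, -0.001, -0.089]
wrist_force: [0.8, -0.5, 0.4]
opening: 0.0727
grasp_force: 0.0
clock: 64.0
ee_pos: [0.4691, 0.3745, 0.0666]
eef_rot: [3.14, -0.001, -0.088]
wrist_force: [-1.0, -3.8, 7.0]
opening: 0.0448
grasp_force: 60.4
clock: 64.75
ee_pos: [0.4906, 0.3725, 0.0869]
eef_rot: [3.138, 0.006, -0.087]
wrist_force: [-7.2, -1.7, -3.6]
opening: 0.0446
grasp_force: 61.9
clock: 65.62
ee_pos: [0.5263, 0.3694, 0.0927]
eef_rot: [3.139, 0.002, -0.088]
wrist_force: [-6.0, -5.1, 3.9]
opening: 0.0445
grasp_force: 60.4
```

View pics/y.png

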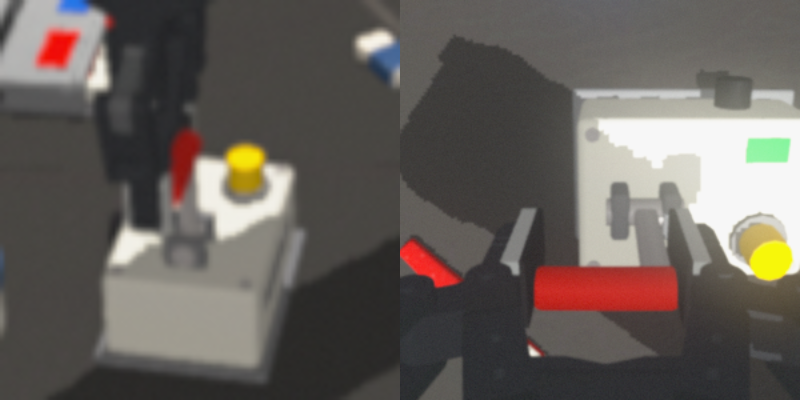

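The lever is near upright, but the bar trails at the rear of the pads (the red bar at right crop (605,288)). I keep pushing it over until it stops.

```bash
python3 -m jog '[[4,0,0.5,0],[4,0,0.7,0],[0,0,0,0],[0,0,0,0]]'
python3 -m jog '[[4,0,0.5,0],[0,0,0,0],[0,0,0,0]]'
python3 - <<'E'
from h import *
t=ctrl.camera("side");p=ctrl.camera_params("side")
print([b[0] for b in blobs(mask(t,'red')) if 230<b[0][0]<320 and 270<b[0][1]<330],'up was 248.7 290.4')
w=ctrl.camera('wrist');q=ctrl.camera_params('wrist')
for b in blobs(mask(w,'red'),300):print(b[0],b[1],plane(q,[b[0]],.114)[0].round(4))
E
```

```text
clock: 66.22
ee_pos: [0.5343, 0.3686, 0.0913]
eef_rot: [3.139, 0.002, -0.089]
wrist_force: [-5.8, -4.1, 3.1]
opening: 0.0441
grasp_force: 60.4
clock: 66.6
ee_pos: [0.5379, 0.3682, 0.0904]
eef_rot: [3.139, 0.003, -0.089]
wrist_force: [-4.8, -3.5, 2.5]
opening: 0.0439
grasp_force: 60.7
[array([250.1, 289.6])] up was 248.7 290.4
[145.1 303.4] 318 [0.5393 0.4282 0.114 ]
[283.8 320.8] 3640 [0.5259 0.3696 0.114 ]
```

```bash
python3 -m jog '[[3,0,0.5,0],[2,0,0.3,0],[0,0,0,0],[0,0,0,0]]'
python3 -m jog '[[0,0,0,0],[0,0,0,0],[0,0,0,0],[0,0,-10,0],[0,0,-30,0],[0,0,-40,0],[-20,0,-40,0],[-40,0,0,0],[0,0,0,0],[0,0,0,0]]' 0.85
python3 - <<'E'
from h import *
im=ctrl.camera("side");t=ctrl.camera("top")
print([b[0] for b in blobs(mask(im,'red')) if 230<b[0][0]<320 and 270<b[0][1]<330],'up was 248.7 290.4')
print([b[0] for b in blobs(mask(t,'red')) if 140<b[0][0]<190 and 190<b[0][1]<230],'up was 154.2 204.6')
E
```

```text
clock: 67.2
ee_pos: [0.539, 0.3682, 0.09]
eef_rot: [3.136, 0.009, -0.088]
wrist_force: [-13.4, -5.1, 8.5]
opening: 0.0443
grasp_force: 60.7
clock: 68.45
ee_pos: [0.4848, 0.374, 0.2096]
eef_rot: [-3.141, -0.001, -0.088]
wrist_force: [0.0, -0.5, 0.1]
opening: 0.0731
grasp_force: 0.0
[array([248.7, 290.4])] up was 248.7 290.4
[array([154.2, 204.6])] up was 154.2 204.6
```

The lever rests exactly where it started (up), and the robot is clear, so I hand in.

```bash
python3 -c "
from h import *
im=ctrl.camera('top');p=ctrl.camera_params('top')
for c in HSV:
  for b in blobs(mask(im,c)):
    x=b[0]
    if 220<x[0]<310 and 180<x[1]<200:print(c,b[0],plane(p,[x],.04)[0].round(4))
print(ctrl.hand_in())"
```

```text
red [236.5 188.5] [0.5783 0.1292 0.04  ]
blue [256.5 188.4] [0.577  0.0656 0.04  ]
yellow [276.5 188.3] [0.5757 0.002  0.04  ]
green [297.  188.5] [ 0.5735 -0.0634  0.04  ]
the job is handed in; nothing more can be done
None
```

I handed the job in: the breaker was tripped, all four modules are home in their own colour slots, and the lever is back up and staying up (second try; on the first it fell back), with the robot clear of everything.

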